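# Lay out a repair kit and rack its circuit board

### The job

Lay out the repair kit: set the yellow toroidal transformer, the red capacitor and the aluminium heatsink each on the pad that shows its own outline, centred, upright and with the heatsink lined up with its rectangle; lift the green circuit board out of the leaning grey cradle and stand it fully home and upright in the slot of the green holder. Set things down gently rather than dropping or ramming them, do not disturb the solder spool or the screwdriver, and leave everything released and at rest.

Things in the scene. Friction and masses are not known exactly. Their poses are not given: they have to be found in the camera images.
- toroid_center (a point): Centre (half-way up) of the loose toroidal transformer: a flat yellow disc with copper winding stripes and a black middle, 56 mm across, 34 mm tall, 0.2 to 0.4 kg, lying flat on the bench; z up. Belongs on toroid_pad.
- capacitor_center (a point): Centre (half-way up) of the loose capacitor: a red upright can with an aluminium top, 36 mm across, 50 mm tall (two studs add 3 mm), about 0.09 kg; z up. Belongs on capacitor_pad.
- heatsink_center (a point): Centre (half-way up) of the loose finned aluminium heatsink: 60 mm long (its x), 40 mm wide (its y, flat solid sides to grasp), 30 mm tall (z up), about 0.13 kg. Belongs on heatsink_pad with its x along the pad's x, either way round.
- board_center (a point): Centre of the loose green board, 44 mm above its lower edge along its z. Board 90 mm long (x), 4 thick (y; chips 6), 70 tall (z), 0.12 kg; on its top edge a black handle bar 70 x 14 x 18 mm (x, y, z), handle centre 35 mm from here along z. Starts loose in a fixed grey cradle (120 x 76 mm, 65 high), leaning so that z is 0.3 rad off vertical towards its -y; draw it 45 mm or more along its z.
- toroid_pad: Fixed dark-grey square pad, 84 x 84 mm, 5 mm thick, with a large yellow ring (68 mm outside) around a small yellow ring. Origin: centre of its underside, on the bench; z up.
- capacitor_pad: Fixed dark-grey square pad, 84 x 84 mm, 5 mm thick, with one small red ring (48 mm outside). Origin: centre of its underside, on the bench; z up.
- heatsink_pad: Fixed dark-grey square pad, 84 x 84 mm, 5 mm thick, with a white rectangular outline 72 mm along its x and 52 mm along its y. Origin: centre of its underside, on the bench; z up.
- holder: Fixed green holder, foot 120 x 70 mm, 46 mm high. Origin: centre of underside, on the bench; z up. A slot along its x (100 mm, ends open) through the origin, 7 mm wide: floor 6 mm above the bench, straight walls to 36 mm, then 45 degree chamfers to a 27 mm mouth. Seated, the board rests on the slot floor, its centre 50 mm above the bench, its x along the holder's x, either way round.
- spool: Bystander: loose silvery solder spool standing on end, 52 mm across, 34 mm tall. Origin: centre of its underside. Leave it alone.
- screwdriver: Bystander: loose screwdriver with a blue handle lying on the bench, along its x. Origin: under the middle of its length. Leave it alone.
Things that resemble listed ones, but are neither listed nor needed, are in the scene too. There is more than one size of the part that bears toroid_center; the job needs the smaller.

How it is judged:
By the outcome, as a careful person would: the job done as asked, in the order asked, and still so for the second after the job is handed in, with the robot touching nothing.
It also fails if it takes over 104 s, if anything falls off the work surface, if the arm or the gripper's body presses on something with over 40 N, if the wrist force passes 120 N, or if a joint passes its speed limit or range.

### The arm

A 6-joint arm with a two-finger parallel gripper is mounted at the origin on the work surface. World frame = base frame: x ahead of the robot, y to its left, z up, the work surface at z = 0. Lengths are in mm, angles in rad, forces in N, time in s.
With the tool pointing down it reaches from about 275 to 1000 mm from the base axis. Payload 8.4 kg.
Tool frame: the origin (TCP) lies midway between the tips of the shut fingers; the grasp point (between the pads) lies r.grasp_offset behind it (r.grasp_offset is the distance from the TCP to the grasp point, in mm); z points along the fingers, y is the direction in which the jaws open and shut (so a half turn about z gives the same grasp; the last joint's range is limited). The gripper opens to 85 mm and grips with 20 to 120 N. Pads are 22 mm wide; open, the fingers measure 114 mm over their backs; the gripper's body (76 mm by 85 mm) begins 54 mm behind the grasp point. The pads swing forward as they close: fully open they stand 13 mm farther back than shut.
Start: joints at [1.179, 0.353, 1.633, -0, 1.155, -0.002], TCP at [237.501, 578.119, 231.281] pointing down, gripper open.
Joint ranges: [-2.63, 2.63], [-0.92, 2.1], [0.06, 2.66], [-1.3, 4.44], [0, 2.69], [-3.02, 3.02]. Speed limits (rad/s): [2.22, 2.22, 2.79, 3.14, 3.14, 3.14].

### API

Orientations are given as [roll, pitch, yaw] about the fixed x, y, z axes, in that order (R = Rz(yaw) Ry(pitch) Rx(roll)).
In Python, from rig import r gives the robot as it stands.
- The arm moves only by the tool jog_arm, never from a script. Its argument "series" is a list that holds one entry, the list of rows, each a list of 7 numbers: the shift along the tool's x, y, z in cm, then the turn, a rotation vector about the tool's x, y, z in degrees, then the finger opening in cm, from 0 to 8.54. A call has 1 to 5 rows; each row is the pose to reach, as a shift and turn from the pose commanded when the call began, along the tool's axes at that moment; what a row does not reach only later rows make up. A row lasts 1/8 s, in which the tool goes at most 62.5 mm and 10.7 degrees, less where a joint would pass 70% of its speed; a pose out of reach is approached as far as the arm can. A call with a gripper value outside its range is refused whole. The fingers move at their own pace and stop on an object; "newtons" is the grip in N (left out, the last holds). Time passes only in rows, so rows that repeat a pose let the fingers close. It gives the time, the measured TCP pose, the force and the opening at its end, in the units of the state.
- r.sense(): the state, without advancing time (a new reading comes with each control period).
- r.grab_frame(name): name is "side" or "top"; returns the picture (384x512x3 uint8, red, green, blue); there is no depth.
- r.calibration(name): a dict with "mtx" (3x3 intrinsics, pixels), "origin" and "attitude" of the camera in the world. Camera axes: x right, y down, z forward; pixel columns grow to the right and rows downward; lengths in mm; the calibration is good to about 2 mm. A picture is of the moment at which its call begins. calibration takes no time and is no camera call.
- r.sign_off(): hands the job in, once; it reports no verdict.
The state is a dict: "clock": time; "qpos": joint angles; "qvel": joint speeds; "joint_efforts": joint torques, N m; "eef_pos": TCP position; "tcp_rot": TCP orientation; "contact_force": force on the tool from outside, world axes, zero at the start; "wrist_torque": the same for the moment, N m; "opening": opening from 0.0 (shut) to 1.0 (fully open).
Only numpy, scipy, OpenCV 4.12 (cv2) and the standard library are available. Lean on these libraries where they do the work, as an engineer would, in place of code of your own. Each camera call takes 0.05 s, during which the arm holds its last target.

## Working session

There is one attempt and no reset: what is moved stays moved. The work goes in short steps, Python scripts to look and compute and a tool call to move; the robot and the scene stay as the last step left them, time stands still between calls to the robot, and variables do not carry over. Pictures are saved under pics/ and viewed, and the job is handed in when it is done.

Besides the shell and the picture viewer there is one more tool, called after "Emit:" by a JSON object that holds its "op" and its "data", one argument or row to a line. jog_arm: Moves the arm, as the interface text tells. Its arguments: {"type":"object","properties":{"series":{"type":"array","items":{"type":"array","items":{"type":"array","items":{"type":"number"}}}},"newtons":{"type":"number"}},"required":["series"]}

```bash
ls; mkdir -p pics; python3 - <<'E'
from rig import r
import cv2
print(r.sense()); print(r.grasp_offset)
for n in("side","top"):
    im=r.grab_frame(n); cv2.imwrite(f"pics/{n}0.png",im[:,:,::-1]); 
    cv2.imwrite(f"pics/{n}0b.png",cv2.resize(im[:,:,::-1],(800,600),interpolation=cv2.INTER_CUBIC)); print(r.calibration(n))
E
```

```text
pics
{'clock': 0.0, 'qpos': array([ 1.17862788e+00,  3.53667450e-01,  1.63413611e+00, -7.03523406e-07,
        1.15516675e+00, -2.35556752e-03]), 'qvel': array([-2.30429019e-05, -6.41538845e-04, -3.34446800e-04,  1.01163247e-03,
        1.12445117e-03, -1.17985547e-04]), 'joint_efforts': array([-1.22715701e-03, -6.05254126e+01, -3.42060256e+01, -1.13157630e-04,
        9.48703353e-03, -8.67748156e-06]), 'eef_pos': array([237.30554072, 577.69135597, 230.5487676 ]), 'tcp_rot': array([-3.14021500e+00, -2.60192563e-06,  2.75178006e+00]), 'contact_force': array([-0.32948334,  0.05655393,  0.39232657]), 'wrist_torque': array([-0.02460405,  0.02416925, -0.03884222]), 'opening': 1.002278826974201}
18.700000000000003
{'mtx': array([[396.51765408,   0.        , 257.14811733],
       [  0.        , 396.51765408, 189.06100821],
       [  0.        ,   0.        ,   1.        ]]), 'origin': array([ 233.60624386, -583.71180245,  725.2059854 ]), 'attitude': array([-2.37788539,  0.01673338, -0.49761999])}
{'mtx': array([[455.44016943,   0.        , 261.45029162],
       [  0.        , 455.44016943, 187.72251921],
       [  0.        ,   0.        ,   1.        ]]), 'origin': array([2.66599770e+02, 1.03907171e+00, 1.22124593e+03]), 'attitude': array([-2.92056779, -0.00575736, -1.56840746])}
```

View pics/side0b.png

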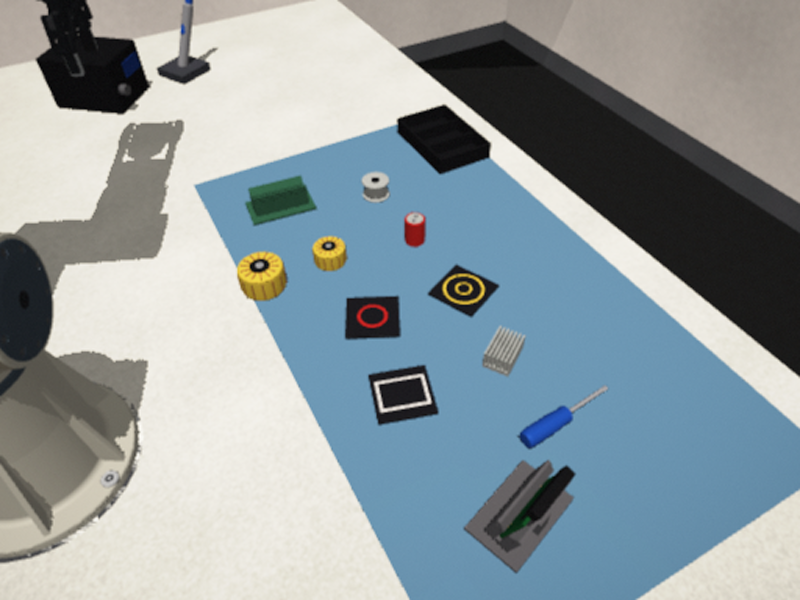

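View pics/top0b.png

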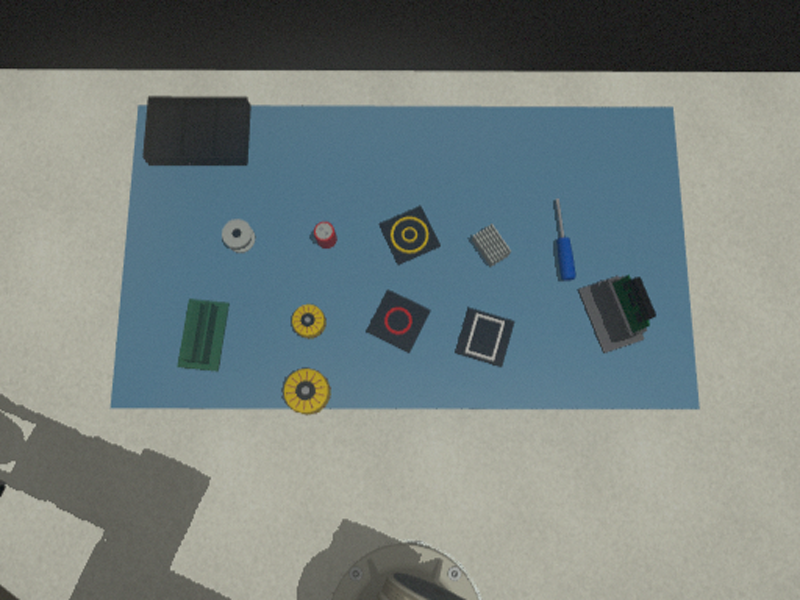

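```bash
cat > h.py <<'E'
import numpy as np, cv2
from scipy.spatial.transform import Rotation as Ro
from rig import r
def cam(n):
    c=r.calibration(n); return c["mtx"],np.array(c["origin"]),Ro.from_euler('xyz',c["attitude"]).as_matrix()
def proj(n,p):
    K,o,R=cam(n); q=(np.atleast_2d(p)-o)@R@K.T; return q[:,:2]/q[:,2:]
def ray(n,uv,z):
    K,o,R=cam(n); uv=np.atleast_2d(uv).astype(float)
    d=np.c_[uv,np.ones(len(uv))]@np.linalg.inv(K).T@R.T
    return o+d*((z-o[2])/d[:,2])[:,None]
def tri(uv1,uv2): # side,top
    A=np.zeros((3,3));b=np.zeros(3)
    for n,uv in(("side",uv1),("top",uv2)):
        K,o,R=cam(n);d=R@np.linalg.inv(K)@np.r_[uv,1];d/=np.linalg.norm(d)
        M=np.eye(3)-np.outer(d,d);A+=M;b+=M@o
    return np.linalg.solve(A,b)
def comps(m,amin=20):
    n,l,s,c=cv2.connectedComponentsWithStats(m.astype(np.uint8))
    return [(c[i],s[i],l==i) for i in range(1,n) if s[i,4]>=amin]
def load(f): return cv2.imread(f)[:,:,::-1].astype(int)
def go(dst_pos,dst_rpy=None):
    s=r.sense();R=Ro.from_euler('xyz',s["tcp_rot"]);d=R.inv().apply(np.array(dst_pos)-s["eef_pos"])/10
    t=None
    if dst_rpy is not None: t=np.degrees((R.inv()*Ro.from_euler('xyz',dst_rpy)).as_rotvec())
    return d.round(2),t
E
python3 - <<'E'
from h import *
for n in("side","top"):
    im=load(f"pics/{n}0.png"); hsv=cv2.cvtColor(im.astype(np.uint8),cv2.COLOR_RGB2HSV).astype(int)
    H,S,V=hsv[...,0],hsv[...,1],hsv[...,2]
    for name,m in dict(yellow=(H>15)&(H<35)&(S>130)&(V>90),red=((H<8)|(H>172))&(S>130)&(V>70),green=(H>45)&(H<85)&(S>80)&(V>25),white=(S<60)&(V>60),dark=(V<75)).items():
        for c,s,l in comps(m,25):
            if s[4]<3000: print(n,name,c.round(1),s,ray(n,c,5)[0].round(1) )
E
```

```text
side yellow [210.5 162.3] [200 152  21  21 332] [490.4 177.8   5. ]
side yellow [167.2 177. ] [152 162  31  30 676] [369.  181.6   5. ]
side yellow [296.6 184.7] [283 175  28  20 178] [646.7  -7.6   5. ]
side yellow [296.1 184. ] [291 180  12   9  60] [646.9  -5.1   5. ]
side red [265.  148.7] [259 139  13  19 178] [645.4 154.1   5. ]
side red [238.1 201.9] [228 194  21  16 151] [491.   12.9   5. ]
side green [178.  127.8] [158 113  44  31 876] [467.8 364.7   5. ]
side green [334.3 329.5] [320 306  33  38 164] [ 504.3 -362.7    5. ]
side white [240.  119.4] [231 110  19  20 293] [646.3 310.    5. ]
side white [264.7 138.6] [258 135  13   8  68] [666.6 193.    5. ]
side white [165.6 169.1] [163 167   6   5  25] [375.3 212.3   5. ]
side white [321.7 224.3] [309 208  27  33 562] [ 628.4 -144.2    5. ]
side white [256.9 251.4] [239 239  38  26 344] [ 461.7 -137.4    5. ]
side white [376.6 254.7] [365 247  24  17  88] [ 683.2 -270.9    5. ]
side white [330.7 329.1] [ 297  295   70   71 1840] [ 498.8 -358.8    5. ]
side dark [117.5  44.6] [101  37  33  16 310] [449.9 983.9   5. ]
side dark
[... 2304 characters left out ...]
 ] [370 186  16  38  40] [ 495.7 -320.6    5. ]
top dark [130.2 213.6] [118 194  22  39 370] [467.  348.6   5. ]
top dark [309.3 215.9] [291 197  38  38 372] [ 462.5 -134.8    5. ]
top dark [254.3 204.8] [248 199  13  13 127] [492.4  14.    5. ]
top dark [196.5 204.4] [193 201   8   8  38] [492.8 170.8   5. ]
top dark [309.9 215.3] [300 204  20  24 316] [ 464.  -136.5    5. ]
top dark [195.  249.6] [190 244  11  12  79] [371.  170.7   5. ]
top dark [  0.8 311.5] [  0 307   3  11  25] [211.3 664.2   5. ]
top dark [271.3 375.6] [251 366  45  18 341] [ 57.5 -31.2   5. ]
top dark [246.5 375. ] [244 370   6  11  31] [58.8 31.   5. ]
top dark [  3.3 380.5] [  0 375  11   9  52] [ 45.2 636.7   5. ]
```

```bash
python3 - <<'E'
from h import *
t=cv2.imread("pics/top0.png");s=cv2.imread("pics/side0.png")
def up(im,x0,y0,w,h,k): return cv2.resize(im[y0:y0+h,x0:x0+w],(w*k,h*k),interpolation=cv2.INTER_CUBIC)
cv2.imwrite("pics/c1.png",up(t,100,110,160,120,5))
cv2.imwrite("pics/c2.png",up(t,280,110,160,120,5))
cv2.imwrite("pics/c3.png",up(s,140,90,160,120,5))
cv2.imwrite("pics/c4.png",up(s,220,200,180,170,4)[:600])
E
```

```text
(no output)
```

View pics/c1.png

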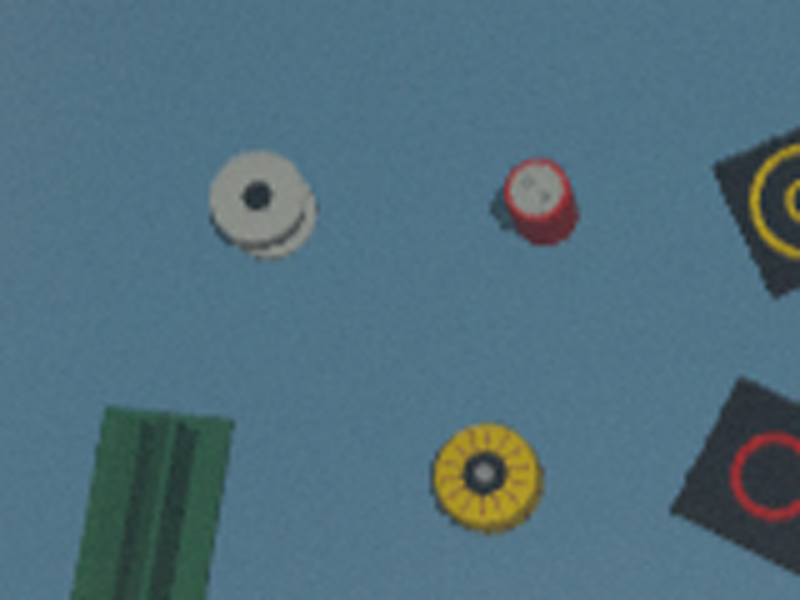

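View pics/c2.png

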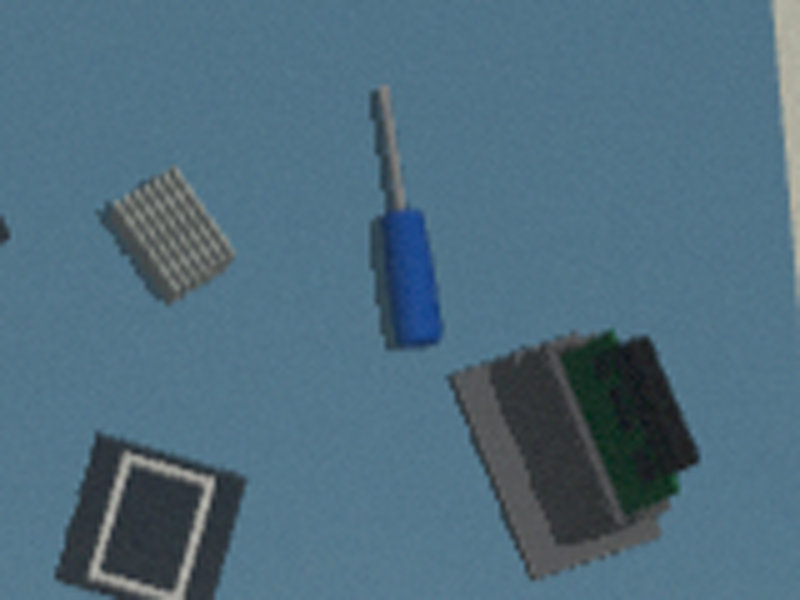

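View pics/c3.png

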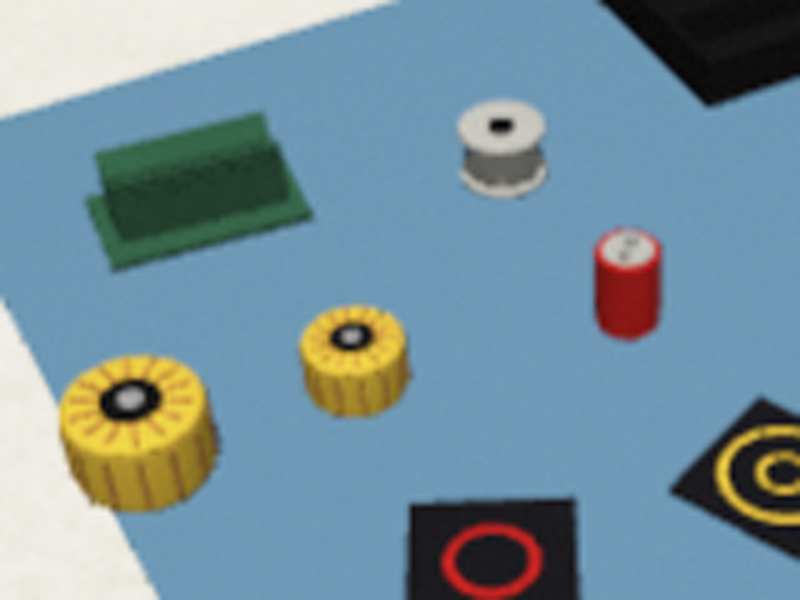

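View pics/c4.png

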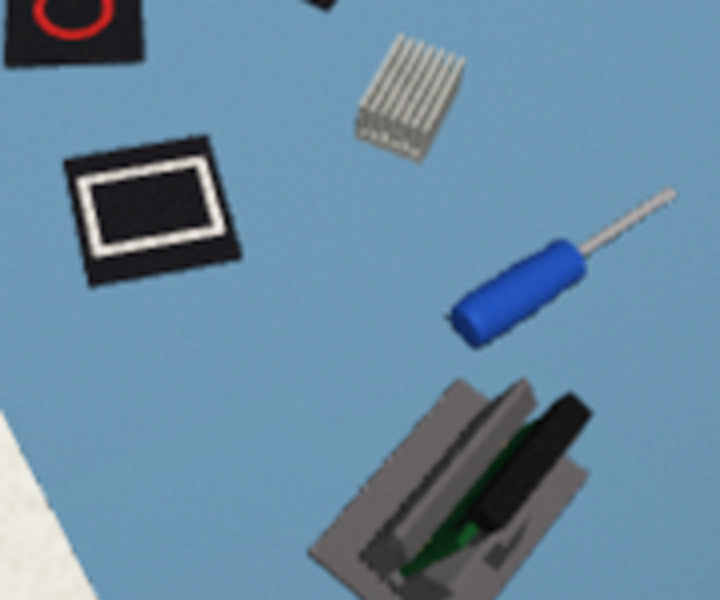

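```bash
python3 - <<'E'
from h import *
T=load("pics/top0.png");S=load("pics/side0.png")
def hsv(im): h=cv2.cvtColor(im.astype(np.uint8),cv2.COLOR_RGB2HSV).astype(int);return h[...,0],h[...,1],h[...,2]
ims={"top":hsv(T),"side":hsv(S)}
def sub(n,f,x,y,R,amin=8):
    H,Sx,V=ims[n];m=f(H,Sx,V);k=np.zeros_like(m);k[y-R:y+R,x-R:x+R]=1
    return comps(m&k,amin)
# toroid hub
for n,x,y in(("top",196,204),("side",210,157)):
    for c,s,l in sub(n,lambda H,S,V:(V<90)|((S<70)),x,y,6): print("hub",n,c,s[4],ray(n,c,34)[0].round(1))
for n,x,y in(("top",207,147),("side",265,138)):
    for c,s,l in sub(n,lambda H,S,V:(S<75)&(V>60),x,y,9): print("cap",n,c,s[4],ray(n,c,50)[0].round(1))
def rect(n,mask,z):
    ct=max(cv2.findContours(mask.astype(np.uint8),cv2.RETR_EXTERNAL,cv2.CHAIN_APPROX_NONE)[0],key=len)[:,0,:].astype(float)
    P=ray(n,ct,z)[:,:2];(c,w,a)=cv2.minAreaRect(P.astype(np.float32));return np.round(c,1),np.round(w,1),round(a,1)
for n,x,y in(("top",310,216),("side",257,251)):
    c,s,l=max(sub(n,lambda H,S,V:(S<70)&(V>(85 if n=="top" else 120)),x,y,24),key=lambda t:t[1][4]); print("hpad",n,rect(n,l,5))
for n,x,y in(("top",314,157),("side",322,224)):
    c,s,l=max(sub(n,lambda H,S,V:(S<70)&(V>60),x,y,22),key=lambda t:t[1][4]); print("hs",n,c,rect(n,l,30 if n=="top" else 15))
for n,x,y in(("top",130,214),("side",178,128)):
    c,s,l=max(sub(n,lambda H,S,V:(H>45)&(H<85)&(S>60),x,y,28),key=lambda t:t[1][4]); print("holder",n,rect(n,l,0),rect(n,l,46))
E
```

```text
hub top [196.42105263 204.19298246] 57 [488.1 166.9  34. ]
hub side [209.85294118 156.97058824] 34 [486.9 166.9  34. ]
cap top [206.69318182 147.40909091] 88 [640.3 142.3  50. ]
cap side [264.94520548 138.5890411 ] 73 [640.1 144.4  50. ]
cap side [272.  142.5] 8 [648.3 120.9  50. ]
hpad top (array([ 463.7, -136.4]), array([53. , 74.4]), 72.9)
hpad side (array([ 462.7, -136.3]), array([53.6, 73.3]), 73.0)
hs top [314.08208955 156.51741294] (array([ 622.4, -148.2]), array([65.5, 48.5]), 32.9)
hs side [321.79584775 224.15743945] (array([ 624.1, -148.5]), array([84.9, 46.8]), 33.8)
holder top (array([466.8, 351.6]), array([ 70.1, 118.9]), 84.3) (array([459.3, 338.4]), array([ 67.4, 114.5]), 84.3)
holder side (array([469.1, 375.1]), array([113.5, 118.2]), 83.0) (array([454.1, 314.3]), array([106.3, 110.7]), 83.0)
```

```bash
python3 - <<'E'
from h import *
t=cv2.imread("pics/top0.png");s=cv2.imread("pics/side0.png")
def up(im,x0,y0,w,h,k): 
    u=cv2.resize(im[y0:y0+h,x0:x0+w],(w*k,h*k),interpolation=cv2.INTER_CUBIC)
    return np.clip(u.astype(float)*1.8,0,255).astype(np.uint8)
a=up(t,365,165,60,60,9);b=up(s,290,285,85,85,7)
for im,x0,y0,k in((a,365,165,9),(b,290,285,7)):
    for i in range(0,im.shape[1]//k,10): cv2.putText(im,str(x0+i),(i*k,10),0,.35,(0,255,255));cv2.line(im,(i*k,0),(i*k,6),(0,0,255))
    for i in range(0,im.shape[0]//k,10): cv2.putText(im,str(y0+i),(0,i*k+5),0,.35,(0,255,255))
cv2.imwrite("pics/b1.png",a);cv2.imwrite("pics/b2.png",b)
a=up(t,105,185,50,60,9);b=up(s,150,105,60,45,12)
for im,x0,y0,k in((a,105,185,9),(b,150,105,12)):
    for i in range(0,im.shape[1]//k,10): cv2.putText(im,str(x0+i),(i*k,10),0,.35,(0,255,255))
    for i in range(0,im.shape[0]//k,10): cv2.putText(im,str(y0+i),(0,i*k+5),0,.35,(0,255,255))
cv2.imwrite("pics/h1.png",a);cv2.imwrite("pics/h2.png",b)
E
```

```text
(no output)
```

View pics/b1.png

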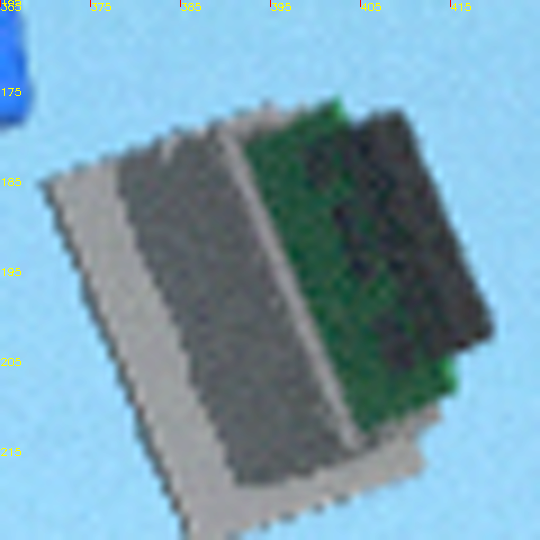

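View pics/b2.png

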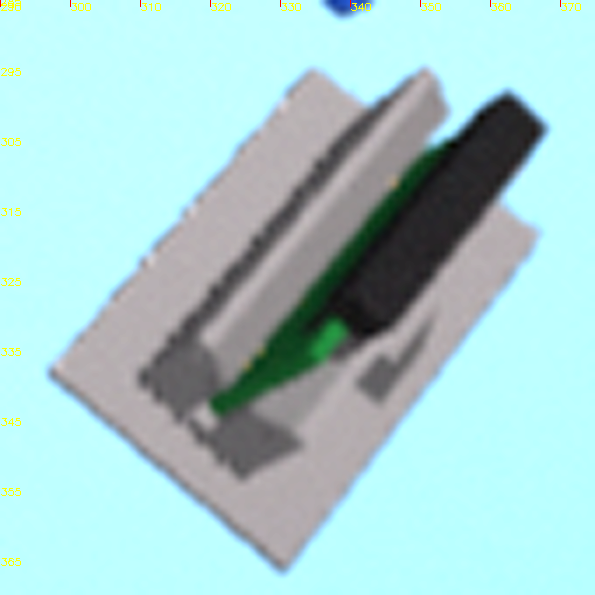

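View pics/h1.png

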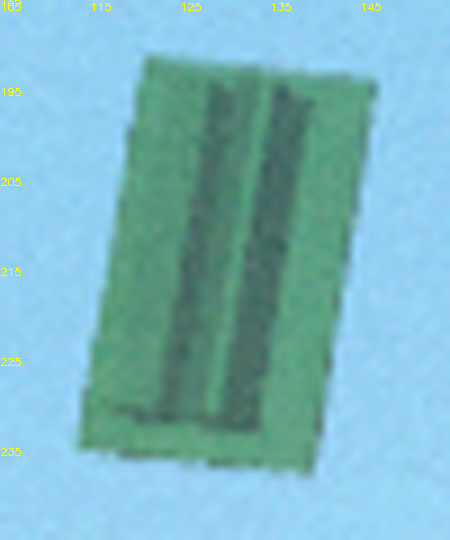

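View pics/h2.png

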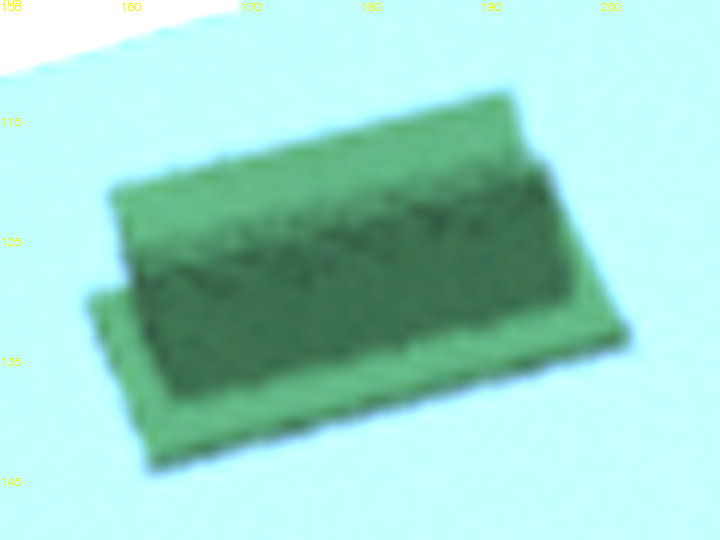

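```bash
python3 - <<'E'
from h import *
np.set_printoptions(suppress=True,precision=1)
def err(p,a,b): return np.r_[proj("side",p)[0]-a,proj("top",p)[0]-b]
def pr(l,a,b):
    p=tri(a,b);print(l,p,err(p,a,b))
pr("A362",(362.5,298),(409.5,177.3)); pr("A368",(368,303),(409.5,177.3))
pr("B345",(345,332.5),(419.5,201.5)); pr("B338",(338,329.5),(419.5,201.5))
print("cradle base side z=3",ray("side",[(297,338),(331,366.5),(367,318),(335,295)],3))
print("cradle base top",ray("top",[(369.8,185.3),(386,225)],3))
pr("hs",(321.8,224.15),(314.08,156.5))
print("hs",ray("top",(314.08,156.5),15),ray("side",(321.8,224.15),15))
print("holder side z4",ray("side",[(162.2,143.7),(201.7,133.6),(157.2,129.8)],4))
print("holder top z4",ray("top",[(113.5,234.5),(139.7,237.3),(146.5,193.3),(121,191.3)],4))
print("holder wall top side z46",ray("side",[(158.9,120.7),(192,113)],46))
print("hub tri");pr("hub",(209.85,156.97),(196.42,204.19));pr("cap",(264.9,138.6),(206.7,147.4))
pr("tp",(296.6,184.7),(261.7,150.4));pr("tp2",(296.1,184),(261.6,149.8));pr("cp",(238.1,201.9),(254.4,205));
E
```

```text
A362 [ 540.7 -375.   113.7] [ 1.8 -0.5 -0.4  1.2]
A368 [ 547.2 -381.3   99. ] [ 0.1 -0.  -0.   0.1]
B345 [ 484.2 -403.1   95. ] [ 0.8 -0.3 -0.2  0.5]
B338 [ 477.7 -397.6  105.9] [ 3.5 -1.2 -0.7  2.3]
cradle base side z=3 [[ 435.1 -342.     3. ]
 [ 460.  -414.1    3. ]
 [ 573.2 -373.7    3. ]
 [ 548.7 -304.7    3. ]]
cradle base top [[ 548.3 -303.1    3. ]
 [ 438.6 -341.4    3. ]]
hs [ 625.2 -149.8   14.4] [ 0.6 -0.2 -0.2  0.5]
hs [[ 626.5 -150.3   15. ]] [[ 623.3 -150.1   15. ]]
holder side z4 [[402.6 318.8   4. ]
 [518.7 305.5   4. ]
 [410.9 387.7   4. ]]
holder top z4 [[410.5 389.8   4. ]
 [403.3 319.4   4. ]
 [523.4 308.2   4. ]
 [528.7 378.    4. ]]
holder wall top side z46 [[418.5 369.3  46. ]
 [515.2 356.9  46. ]]
hub tri
hub [487.5 167.   33.9] [ 0.2 -0.1 -0.   0.2]
cap [639.2 142.2  52.1] [ 0.2 -0.1 -0.   0.2]
tp [647.6  -5.9   2.8] [-0.1  0.   0.  -0.1]
tp2 [647.5  -5.3   5.4] [ 0.3 -0.1 -0.1  0.2]
cp [491.7  13.8   3.8] [ 0.1 -0.  -0.   0.1]
```

Candidates for the toroid are the small yellow disc at top px (197,205), 21 px across, and the large one at (196,250), 29 px across. The crop confirms the small one. The pads are also told apart: double yellow ring (262,150), red ring (254,205) and white rectangle (310,216). The silvery spool at (152,150) is not a part. The red can at (207,147) is the only capacitor.

```bash
python3 - <<'E'
from h import *
print(go((487.5,167,110)))
E
```

```text
(array([-38.75, -28.47,  12.1 ]), None)
```

Emit:
{"op": "jog_arm", "data": {
  "series": [
    [[-38.75,-28.5,8,0,0,0,7.2],[-38.75,-28.5,8,0,0,0,7.2],[-38.75,-28.5,8,0,0,0,7.2],[-38.75,-28.5,8,0,0,0,7.2],[-38.75,-28.5,8,0,0,0,7.2]]
  ],
  "newtons": 40
}}

```text
clock: 0.72
eef_pos: [398.4, 313.0, 179.6]
tcp_rot: [3.142, 0.0, 2.752]
contact_force: [0.5, 0.5, 1.2]
opening: 0.845
```

```bash
python3 - <<'E'
from h import *
print(go((487.5,167,50)))
E
```

```text
(array([-13.78, -10.13,  12.97]), None)
```

Emit:
{"op": "jog_arm", "data": {
  "series": [
    [[-13.8,-10.1,10,0,0,0,7.2],[-13.8,-10.1,10,0,0,0,7.2],[-13.8,-10.1,10,0,0,0,7.2],[-13.8,-10.1,10,0,0,0,7.2],[-13.8,-10.1,10,0,0,0,7.2]]
  ]
}}

```text
clock: 1.35
eef_pos: [486.9, 168.5, 79.6]
tcp_rot: [-3.141, -0.001, 2.75]
contact_force: [-0.1, -0.6, -0.2]
opening: 0.841
```

```bash
python3 - <<'E'
from h import *
print(go((487.5,167,2)))
for n in("top","side"):
    im=r.grab_frame(n)[:,:,::-1];c=im[150:270,130:290] if n=="top" else im[90:210,140:300]
    cv2.imwrite(f"pics/m1{n}.png",cv2.resize(c,(800,600),interpolation=cv2.INTER_CUBIC))
E
```

```text
(array([-0.12, -0.11,  7.76]), None)
```

View pics/m1side.png

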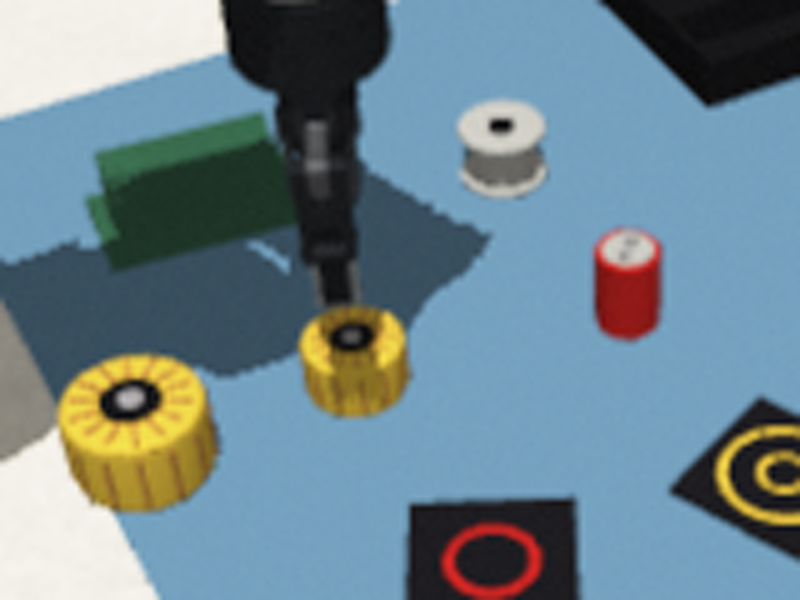

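The side view shows the open fingers centred over the small toroid at crop px (355,340). I'll descend and grip.

Emit:
{"op": "jog_arm", "data": {
  "series": [
    [[-0.1,-0.1,5,0,0,0,7.2],[-0.1,-0.1,7,0,0,0,7.2],[-0.1,-0.1,7.7,0,0,0,7.2],[-0.1,-0.1,7.7,0,0,0,5.2],[-0.1,-0.1,7.7,0,0,0,5.2]]
  ],
  "newtons": 40
}}

```text
clock: 2.08
eef_pos: [488.1, 168.2, 4.0]
tcp_rot: [3.141, 0.001, 2.752]
contact_force: [-0.1, -0.4, -3.2]
opening: 0.643
```

Emit:
{"op": "jog_arm", "data": {
  "series": [
    [[0,0,0,0,0,0,5.2],[0,0,0,0,0,0,5.2]]
  ]
}}

```text
clock: 2.33
eef_pos: [488.2, 168.1, 3.8]
tcp_rot: [3.14, 0.001, 2.752]
contact_force: [-2.2, 1.4, 6.7]
opening: 0.64
```

Emit:
{"op": "jog_arm", "data": {
  "series": [
    [[0,0,-2,0,0,0,5.2],[0,0,-6,0,0,0,5.2],[-5,-2.4,-8,0,0,0,5.2],[-10.5,-5,-8,0,0,0,5.2],[-16,-7.5,-8,0,0,0,5.2]]
  ]
}}

```text
clock: 2.95
eef_pos: [608.3, 36.0, 83.7]
tcp_rot: [3.141, 0.001, 2.752]
contact_force: [0.8, 1.0, -1.9]
opening: 0.644
```

```bash
python3 - <<'E'
from h import *
print(r.sense()["contact_force"],go((647.3,-5.6,40)))
E
```

```text
[ 0.7981143   1.01487744 -1.87954563] (array([-5.18, -2.37,  4.37]), None)
```

Emit:
{"op": "jog_arm", "data": {
  "series": [
    [[-5.2,-2.4,4,0,0,0,5.2],[-5.2,-2.4,5.5,0,0,0,5.2],[-5.2,-2.4,5.5,0,0,0,5.2],[-5.2,-2.4,5.5,0,0,0,5.2]]
  ]
}}

```text
clock: 3.45
eef_pos: [645.5, -3.6, 28.5]
tcp_rot: [-3.142, -0.0, 2.753]
contact_force: [0.5, 0.8, -2.6]
opening: 0.642
```

```bash
python3 - <<'E'
from h import *
print(r.sense()["contact_force"],go((647.3,-5.6,9)))
for n in("top","side"):
    im=r.grab_frame(n)[:,:,::-1];c=im[100:205,190:330] if n=="top" else im[120:225,220:360]
    cv2.imwrite(f"pics/m2{n}.png",cv2.resize(c,(800,600),interpolation=cv2.INTER_CUBIC))
E
```

```text
[ 0.54123314  0.80230256 -2.6220348 ] (array([-0.25, -0.12,  1.95]), None)
```

View pics/m2side.png

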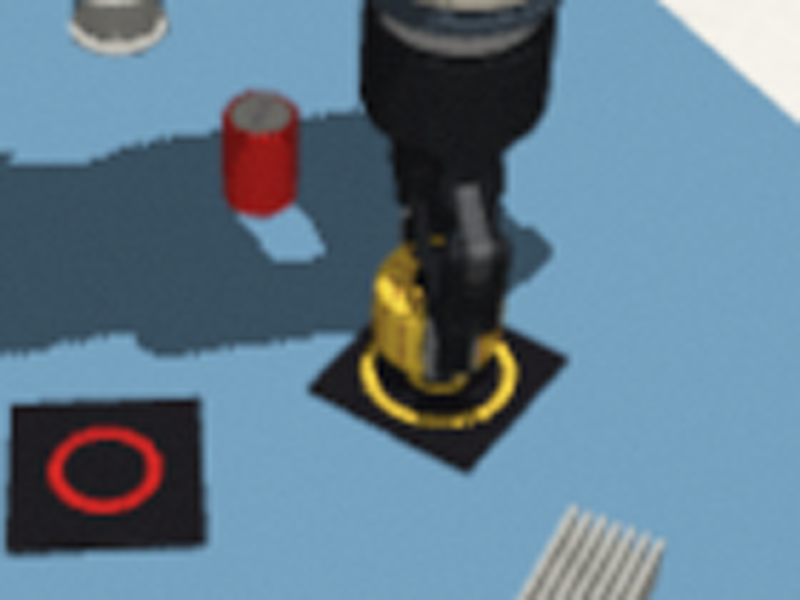

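View pics/m2top.png

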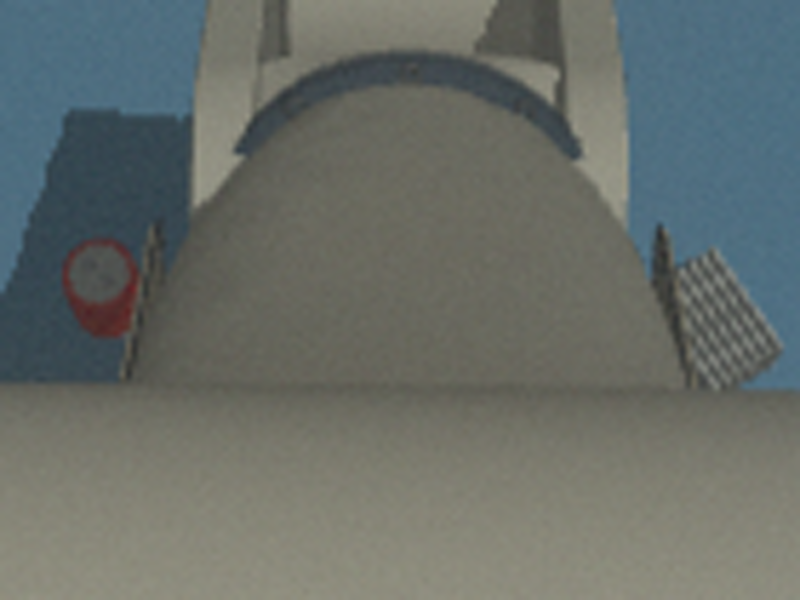

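Emit:
{"op": "jog_arm", "data": {
  "series": [
    [[-0.2,-0.1,1.0,0,0,0,5.2],[-0.2,-0.1,1.5,0,0,0,5.2],[-0.2,-0.1,1.6,0,0,0,5.2],[-0.2,-0.1,1.6,0,0,0,5.2]]
  ]
}}

```text
clock: 4.05
eef_pos: [647.5, -6.2, 11.9]
tcp_rot: [-3.141, -0.0, 2.752]
contact_force: [-0.9, -0.0, -2.5]
opening: 0.641
```

```bash
python3 - <<'E'
from h import *
print(r.sense()["contact_force"],go((647.3,-5.6,9)))
E
```

```text
[-0.9180087  -0.03954858 -2.46017076] (array([0.04, 0.04, 0.29]), None)
```

Emit:
{"op": "jog_arm", "data": {
  "series": [
    [[0,0,0.1,0,0,0,5.2],[0,0,0.2,0,0,0,5.2],[0,0,0.3,0,0,0,5.2],[0,0,0.3,0,0,0,5.2]]
  ]
}}

```text
clock: 4.55
eef_pos: [647.6, -6.2, 9.0]
tcp_rot: [-3.142, -0.0, 2.752]
contact_force: [-0.7, 0.8, -3.2]
opening: 0.643
```

Emit:
{"op": "jog_arm", "data": {
  "series": [
    [[0,0,0.05,0,0,0,5.2],[0,0,0.1,0,0,0,5.2],[0,0,0.1,0,0,0,5.2]]
  ]
}}

```text
clock: 4.92
eef_pos: [647.6, -6.2, 8.9]
tcp_rot: [3.142, 0.0, 2.752]
contact_force: [-2.9, 0.4, 6.9]
opening: 0.636
```

Emit:
{"op": "jog_arm", "data": {
  "series": [
    [[0,0,-0.05,0,0,0,5.2],[0,0,-0.05,0,0,0,6.0],[0,0,-0.05,0,0,0,7.0],[0,0,-0.05,0,0,0,7.0],[0,0,-3,0,0,0,7.0]]
  ]
}}

```text
clock: 5.55
eef_pos: [645.8, -6.2, 36.2]
tcp_rot: [-3.14, -0.004, 2.752]
contact_force: [1.6, 0.8, 0.3]
opening: 0.817
```

Emit:
{"op": "jog_arm", "data": {
  "series": [
    [[0,0,-6,0,0,0,6.5],[0,0,-9,0,0,0,5.5],[0,0,-9,0,0,0,5.5]]
  ]
}}

```text
clock: 5.92
eef_pos: [649.5, -6.2, 131.0]
tcp_rot: [3.14, 0.005, 2.752]
contact_force: [-0.3, -0.2, -1.4]
opening: 0.645
```

```bash
python3 - <<'E'
from h import *
print(r.sense()["eef_pos"],go((639.7,142.9,130)),go((639.7,142.9,80)))
for n in("side",):
    im=r.grab_frame(n)[:,:,::-1];c=im[120:225,220:360]
    cv2.imwrite(f"pics/m3{n}.png",cv2.resize(c,(800,600),interpolation=cv2.INTER_CUBIC))
E
```

```text
[649.52448138  -6.21948253 131.03134211] (array([ 6.58, 13.42,  0.1 ]), None) (array([ 6.6 , 13.41,  5.1 ]), None)
```

View pics/m3side.png

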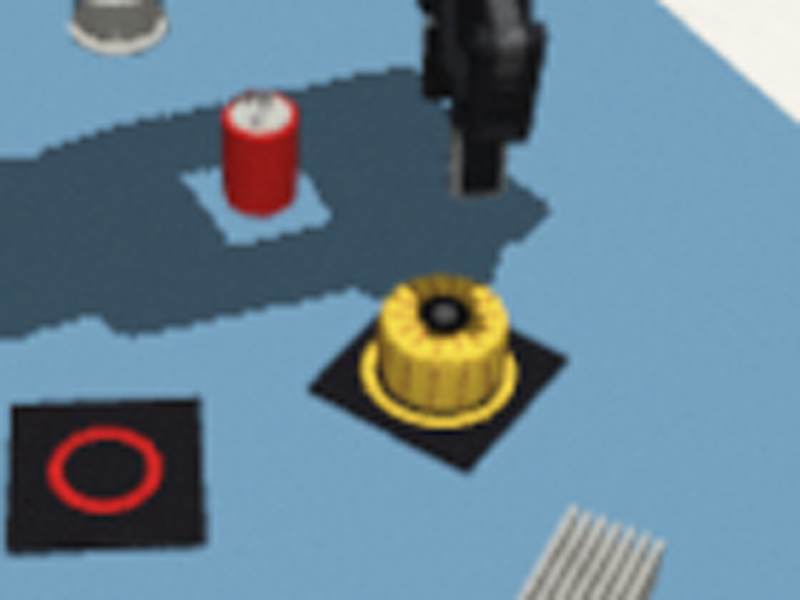

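The small toroid sits inside the double-ring outline, with its hub at crop px (443,313). I'll check its position numerically.

```bash
python3 - <<'E'
from h import *
print(ray("side",(220+443/5.714-.4,120+313/5.714-.4),39))
E
```

```text
[[647.57625604  -5.19986986  39.        ]]
```

Emit:
{"op": "jog_arm", "data": {
  "series": [
    [[6.6,13.4,0,0,0,0,5.8],[6.6,13.4,1,0,0,0,5.8],[6.6,13.4,4.5,0,0,0,5.8],[6.6,13.4,4.5,0,0,0,5.8],[6.6,13.4,4.5,0,0,0,5.8]]
  ]
}}

```text
clock: 6.6
eef_pos: [637.1, 142.2, 82.4]
tcp_rot: [-3.14, -0.001, 2.752]
contact_force: [0.8, -0.5, -0.1]
opening: 0.678
```

```bash
python3 - <<'E'
from h import *
print(r.sense()["eef_pos"],go((639.7,142.9,8)))
for n in("side",):
    im=r.grab_frame(n)[:,:,::-1];c=im[90:195,200:340]
    cv2.imwrite(f"pics/m4{n}.png",cv2.resize(c,(800,600),interpolation=cv2.INTER_CUBIC))
E
```

```text
[637.10450698 142.19092013  82.38525998] (array([-0.22,  0.17,  7.44]), None)
```

View pics/m4side.png

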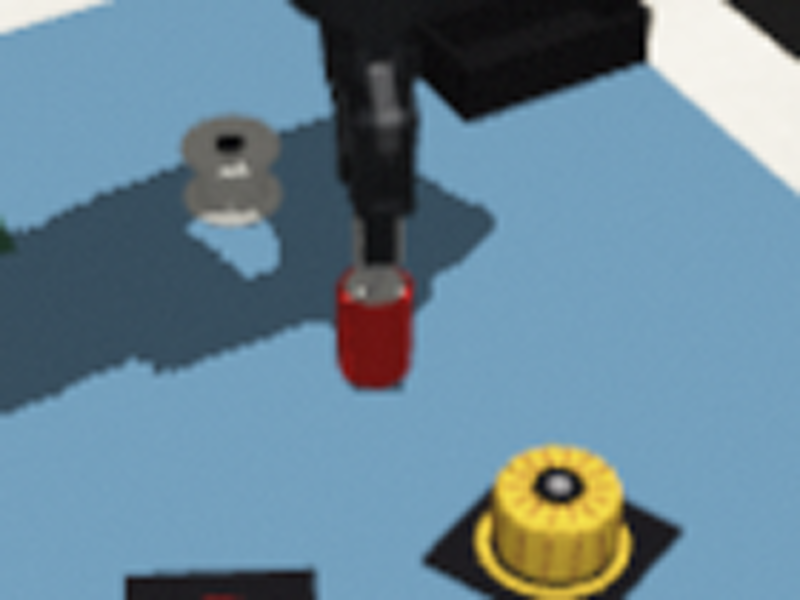

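The toroid measures within 1 mm of its pad centre. The fingers are over the can at (375,285).

Emit:
{"op": "jog_arm", "data": {
  "series": [
    [[-0.1,0.1,5,0,0,0,5.8],[-0.1,0.1,7,0,0,0,5.8],[-0.1,0.1,7.3,0,0,0,5.8],[-0.1,0.1,7.3,0,0,0,3.2],[-0.1,0.1,7.3,0,0,0,3.2]]
  ],
  "newtons": 30
}}

```text
clock: 7.28
eef_pos: [639.8, 143.5, 11.5]
tcp_rot: [3.14, 0.002, 2.752]
contact_force: [-0.1, 0.5, -0.7]
opening: 0.412
```

Emit:
{"op": "jog_arm", "data": {
  "series": [
    [[0,0,0,0,0,0,3.2],[0,0,0,0,0,0,3.2]]
  ]
}}

```text
clock: 7.52
eef_pos: [639.8, 143.5, 11.4]
tcp_rot: [3.14, 0.002, 2.752]
contact_force: [-0.5, -0.7, 5.7]
opening: 0.42
```

```bash
python3 - <<'E'
from h import *
print(go((639.7,142.9,8)),go((491.3,13.4,90)))
E
```

```text
(array([-0.02, -0.06,  0.34]), None) (array([  8.77, -17.67,  -7.89]), None)
```

Emit:
{"op": "jog_arm", "data": {
  "series": [
    [[0,0,-2,0,0,0,3.2],[0,0,-6,0,0,0,3.2],[2.2,-4.4,-7,0,0,0,3.2],[5,-10,-7,0,0,0,3.2],[7.5,-15,-7,0,0,0,3.2]]
  ]
}}

```text
clock: 8.15
eef_pos: [511.0, 32.3, 81.3]
tcp_rot: [3.141, 0.001, 2.752]
contact_force: [0.3, -1.1, -0.9]
opening: 0.416
```

```bash
python3 - <<'E'
from h import *
print(r.sense()["eef_pos"],go((491.3,13.4,35)))
E
```

```text
[511.02351808  32.28477419  81.33807602] (array([ 1.11, -2.5 ,  4.63]), None)
```

Emit:
{"op": "jog_arm", "data": {
  "series": [
    [[1.27,-2.67,2,0,0,0,3.2],[1.27,-2.67,4.6,0,0,0,3.2],[1.27,-2.67,4.6,0,0,0,3.2],[1.27,-2.67,4.6,0,0,0,3.2]]
  ]
}}

```text
clock: 8.65
eef_pos: [491.4, 13.5, 35.1]
tcp_rot: [3.141, 0.001, 2.752]
contact_force: [0.7, 0.9, -1.2]
opening: 0.416
```

```bash
python3 - <<'E'
from h import *
print(r.sense()["eef_pos"],go((491.3,13.4,16.4)))
for n in("side",):
    im=r.grab_frame(n)[:,:,::-1];c=im[120:225,180:320]
    cv2.imwrite(f"pics/m5{n}.png",cv2.resize(c,(800,600),interpolation=cv2.INTER_CUBIC))
E
```

```text
[491.40171752  13.51825619  35.12354082] (array([ 0.01, -0.02,  1.87]), None)
```

View pics/m5side.png

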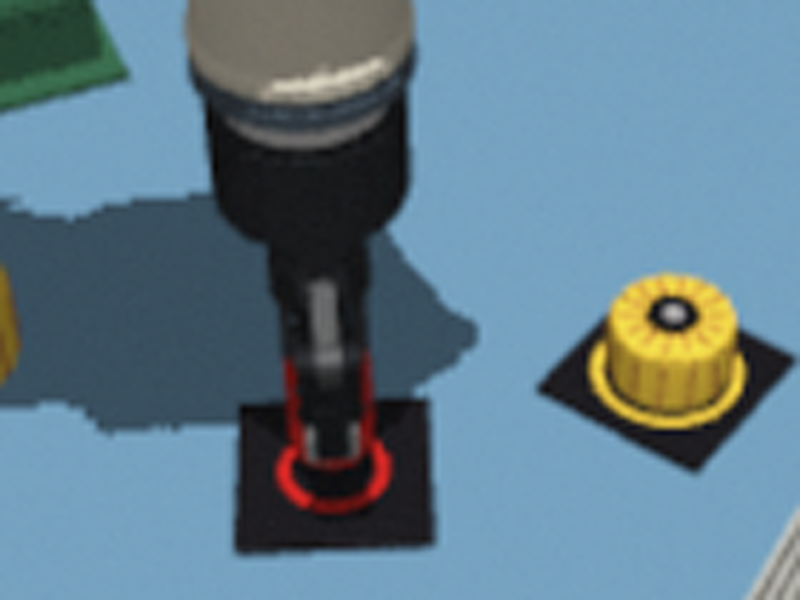

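The can hangs straight above the red ring at crop px (335,470). I'll lower it.

Emit:
{"op": "jog_arm", "data": {
  "series": [
    [[0,0,1.0,0,0,0,3.2],[0,0,1.5,0,0,0,3.2],[0,0,1.75,0,0,0,3.2],[0,0,1.85,0,0,0,3.2],[0,0,1.85,0,0,0,3.2]]
  ]
}}

```text
clock: 9.32
eef_pos: [490.2, 13.4, 16.3]
tcp_rot: [-3.141, -0.001, 2.752]
contact_force: [-4.9, 0.3, 17.2]
opening: 0.411
```

Emit:
{"op": "jog_arm", "data": {
  "series": [
    [[0,0,0.05,0,0,0,3.2],[0,0,0.1,0,0,0,3.2],[0,0,0.1,0,0,0,3.2]]
  ]
}}

```text
clock: 9.7
eef_pos: [490.2, 13.4, 16.3]
tcp_rot: [-3.141, -0.001, 2.752]
contact_force: [-9.3, 0.6, 33.9]
opening: 0.416
```

Emit:
{"op": "jog_arm", "data": {
  "series": [
    [[0,0,-0.18,0,0,0,3.2],[0,0,-0.18,0,0,0,3.2]]
  ]
}}

```text
clock: 9.95
eef_pos: [490.6, 13.3, 16.4]
tcp_rot: [3.141, 0.0, 2.752]
contact_force: [-0.1, -0.1, 6.4]
opening: 0.412
```

Emit:
{"op": "jog_arm", "data": {
  "series": [
    [[0,0,-0.03,0,0,0,3.8],[0,0,-0.03,0,0,0,5],[0,0,-0.03,0,0,0,5.5],[0,0,-1.5,0,0,0,5.5],[0,0,-6,0,0,0,5.5]]
  ]
}}

```text
clock: 10.58
eef_pos: [488.9, 13.2, 76.1]
tcp_rot: [-3.14, -0.004, 2.752]
contact_force: [0.1, 0.0, 0.6]
opening: 0.644
```

Emit:
{"op": "jog_arm", "data": {
  "series": [
    [[0,0,-6,0,0,0,6.0],[0,0,-8,0,0,0,6.0],[0,0,-8,0,0,0,6.0]]
  ]
}}

```text
clock: 10.95
eef_pos: [491.8, 13.3, 158.8]
tcp_rot: [3.14, 0.004, 2.752]
contact_force: [0.1, -0.3, 0.0]
opening: 0.702
```

```bash
python3 - <<'E'
from h import *
print(r.sense()["eef_pos"],go((625,-150,110),(np.pi,0,np.radians(-146.7))))
for n in("side",):
    im=r.grab_frame(n)[:,:,::-1];c=im[120:225,180:320]
    cv2.imwrite(f"pics/m6{n}.png",cv2.resize(c,(800,600),interpolation=cv2.INTER_CUBIC))
E
```

```text
[491.78279435  13.30629163 158.81667078] (array([-18.51, -10.05,   4.94]), array([-2.08899852e-02,  2.77332817e-01, -5.56339769e+01]))
```

View pics/m6side.png

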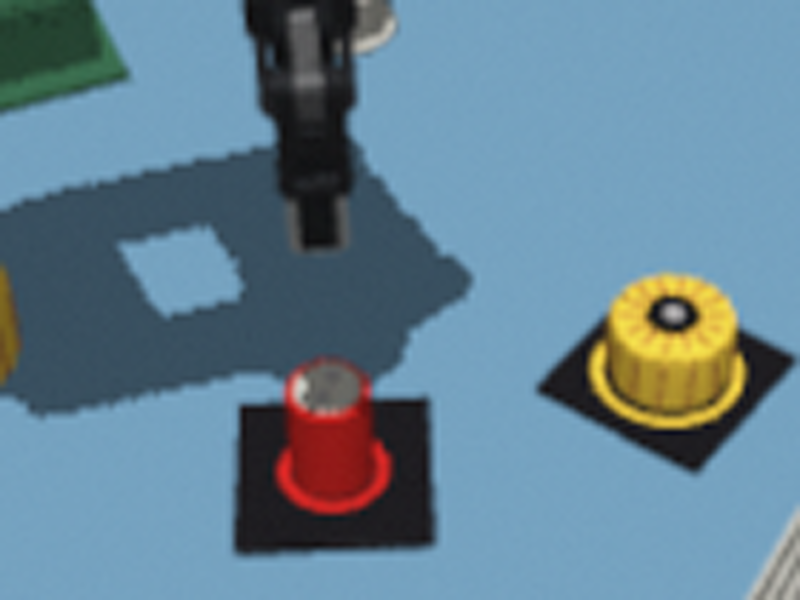

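```bash
python3 - <<'E'
from h import *
print(ray("side",(180+328/5.714-.4,120+388/5.714-.4),55))
E
```

```text
[[491.26189135  13.3802972   55.        ]]
```

Emit:
{"op": "jog_arm", "data": {
  "series": [
    [[-4,-2,1,0,0,-11,6.4],[-8,-4,2,0,0,-21.5,6.4],[-12,-6,3,0,0,-32,6.4],[-15.5,-8,4,0,0,-42.5,6.4],[-18.5,-10,4.9,0,0,-53,6.4]]
  ]
}}

```text
clock: 11.62
eef_pos: [623.3, -150.5, 104.9]
tcp_rot: [3.14, -0.002, -2.601]
contact_force: [-0.3, 0.8, 0.1]
opening: 0.75
```

```bash
python3 - <<'E'
from h import *
print(r.sense()["eef_pos"],go((625,-150,60),(np.pi,0,np.radians(-146.7))))
E
```

```text
[ 623.26802346 -150.47518907  104.92589287] (array([-0.18, -0.06,  4.49]), array([ 0.12154152, -0.11792567, -2.29811979]))
```

The capacitor is centred to about 0.1 mm. Next I'll go down over the heatsink.

Emit:
{"op": "jog_arm", "data": {
  "series": [
    [[-0.1,0,3,0,0,-2.3,6.4],[-0.1,0,4.5,0,0,-2.3,6.4],[-0.1,0,4.5,0,0,-2.3,6.4],[-0.1,0,4.5,0,0,-2.3,6.4]]
  ]
}}

```text
clock: 12.12
eef_pos: [624.6, -148.7, 62.8]
tcp_rot: [-3.141, 0.0, -2.566]
contact_force: [-0.4, 0.3, -0.1]
opening: 0.751
```

```bash
python3 - <<'E'
from h import *
print(r.sense()["eef_pos"],go((625,-150,3),(np.pi,0,np.radians(-146.7))))
for n in("side",):
    im=r.grab_frame(n)[:,:,::-1];c=im[150:255,240:380]
    cv2.imwrite(f"pics/m7{n}.png",cv2.resize(c,(800,600),interpolation=cv2.INTER_CUBIC))
E
```

```text
[ 624.63368955 -148.68376122   62.8096567 ] (array([ 0.04, -0.13,  5.98]), array([-0.0167648 ,  0.01348693, -0.33324339]))
```

View pics/m7side.png

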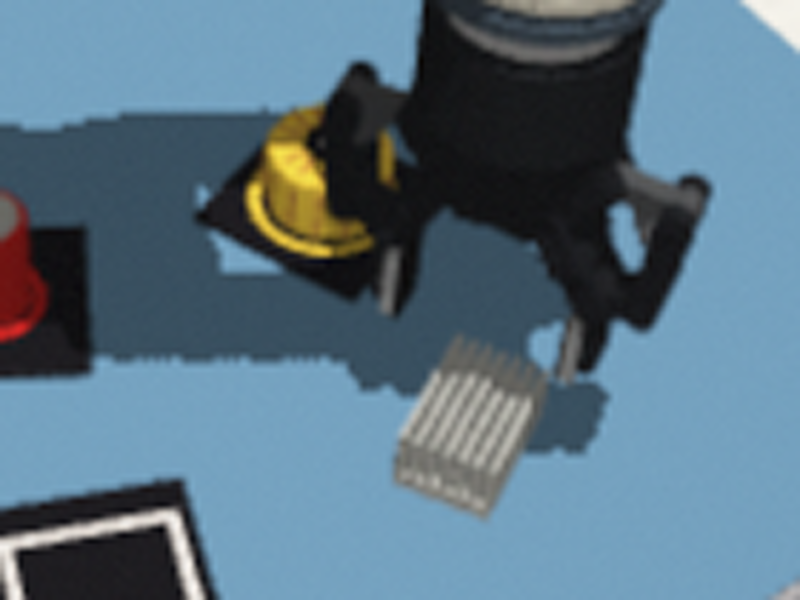

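Emit:
{"op": "jog_arm", "data": {
  "series": [
    [[0,-0.1,3,0,0,-0.3,6.4],[0,-0.1,5,0,0,-0.3,6.4],[0,-0.1,5.9,0,0,-0.3,6.4],[0,-0.1,5.9,0,0,-0.3,3.6],[0,-0.1,5.9,0,0,-0.3,3.6]]
  ]
}}

```text
clock: 12.8
eef_pos: [625.6, -150.0, 4.0]
tcp_rot: [-3.141, 0.001, -2.561]
contact_force: [0.1, 1.3, -1.5]
opening: 0.462
```

Emit:
{"op": "jog_arm", "data": {
  "series": [
    [[0,0,0,0,0,0,3.6],[0,0,0,0,0,0,3.6]]
  ]
}}

```text
clock: 13.05
eef_pos: [625.2, -149.9, 3.7]
tcp_rot: [-3.141, 0.0, -2.561]
contact_force: [1.3, -0.2, 1.1]
opening: 0.461
```

```bash
python3 - <<'E'
from h import *
t=(np.pi,0,np.radians(162.9))
print(r.sense()["eef_pos"],go((463.3,-136.3,80),t))
E
```

```text
[ 625.17360699 -149.89281203    3.69295187] (array([12.79, 10.01, -7.64]), array([-1.14801313e-02,  2.88680491e-02,  5.03628141e+01]))
```

Emit:
{"op": "jog_arm", "data": {
  "series": [
    [[0,0,-2,0,0,0,3.6],[0,0,-6,0,0,0,3.6],[3.5,2.8,-7.5,0,0,10.5,3.6],[7,5.5,-7.5,0,0,21,3.6],[10,8,-7.5,0,0,31.5,3.6]]
  ]
}}

```text
clock: 13.68
eef_pos: [496.5, -137.8, 79.9]
tcp_rot: [-3.141, 0.002, -3.117]
contact_force: [0.5, -0.4, -1.3]
opening: 0.46
```

```bash
python3 - <<'E'
from h import *
t=(np.pi,0,np.radians(162.9))
print(r.sense()["eef_pos"],go((463.3,-136.3,40),t))
E
```

```text
[ 496.46463519 -137.80114204   79.92199243] (array([3.32, 0.23, 3.99]), array([-1.63047508e-02,  9.46041590e-02,  1.85178085e+01]))
```

Emit:
{"op": "jog_arm", "data": {
  "series": [
    [[1.8,0.1,1,0,0,10,3.6],[3.4,0.2,3,0,0,18.6,3.6],[3.4,0.2,4,0,0,18.6,3.6],[3.4,0.2,4,0,0,18.6,3.6],[3.4,0.2,4,0,0,18.6,3.6]]
  ]
}}

```text
clock: 14.3
eef_pos: [464.8, -137.1, 39.0]
tcp_rot: [-3.142, 0.002, 2.85]
contact_force: [0.2, -0.5, -0.5]
opening: 0.461
```

```bash
python3 - <<'E'
from h import *
t=(np.pi,0,np.radians(162.9))
print(r.sense()["eef_pos"],r.sense()["contact_force"],go((463.3,-136.3,9),t))
for n in("side",):
    im=r.grab_frame(n)[:,:,::-1];c=im[190:295,190:330]
    cv2.imwrite(f"pics/m8{n}.png",cv2.resize(c,(800,600),interpolation=cv2.INTER_CUBIC))
E
```

```text
[ 464.78382398 -137.14693753   38.99601151] [ 0.23745418 -0.54071049 -0.45713489] (array([0.17, 0.04, 3.  ]), array([-1.24277395e-04,  8.77937613e-02,  3.81730264e-01]))
```

View pics/m8side.png

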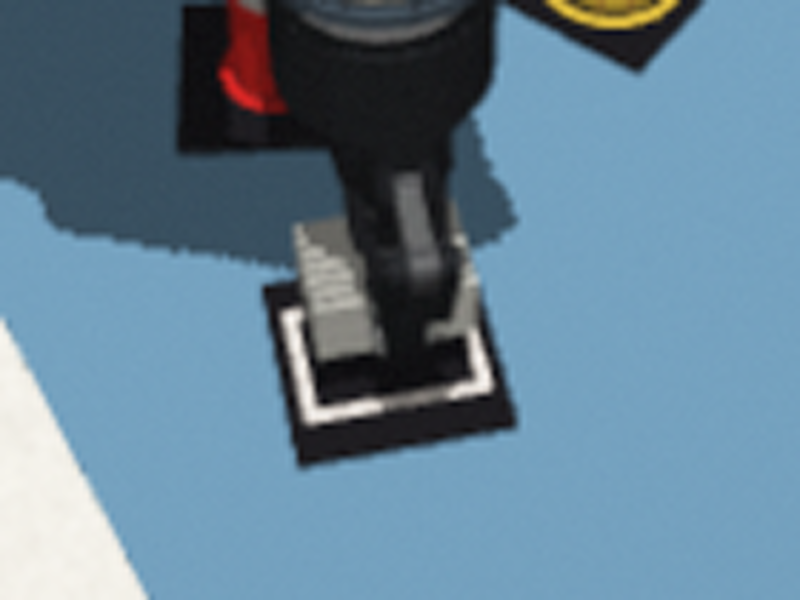

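The heatsink hangs parallel to the white rectangle at crop px (395,370). I'll lower it slowly, since contact came at about 8.7 mm.

Emit:
{"op": "jog_arm", "data": {
  "series": [
    [[0.15,0,1.5,0,0,0.3,3.6],[0.15,0,2.4,0,0,0.3,3.6],[0.15,0,2.75,0,0,0.3,3.6],[0.15,0,2.8,0,0,0.3,3.6],[0.15,0,2.8,0,0,0.3,3.6]]
  ]
}}

```text
clock: 14.98
eef_pos: [462.1, -136.5, 10.4]
tcp_rot: [3.142, 0.0, 2.843]
contact_force: [-0.2, 0.3, -0.4]
opening: 0.463
```

```bash
python3 - <<'E'
from h import *
t=(np.pi,0,np.radians(162.9))
print(r.sense()["eef_pos"],r.sense()["contact_force"],go((463.3,-136.3,8.8),t))
for n in("side",):
    im=r.grab_frame(n)[:,:,::-1];c=im[190:295,190:330]
    cv2.imwrite(f"pics/m9{n}.png",cv2.resize(c,(800,600),interpolation=cv2.INTER_CUBIC))
E
```

```text
[ 462.14275063 -136.48245138   10.37024061] [-0.16312978  0.29461817 -0.44459467] (array([-0.11,  0.05,  0.16]), array([ 4.57209358e-05,  7.34250415e-03, -3.29946862e-02]))
```

View pics/m9side.png

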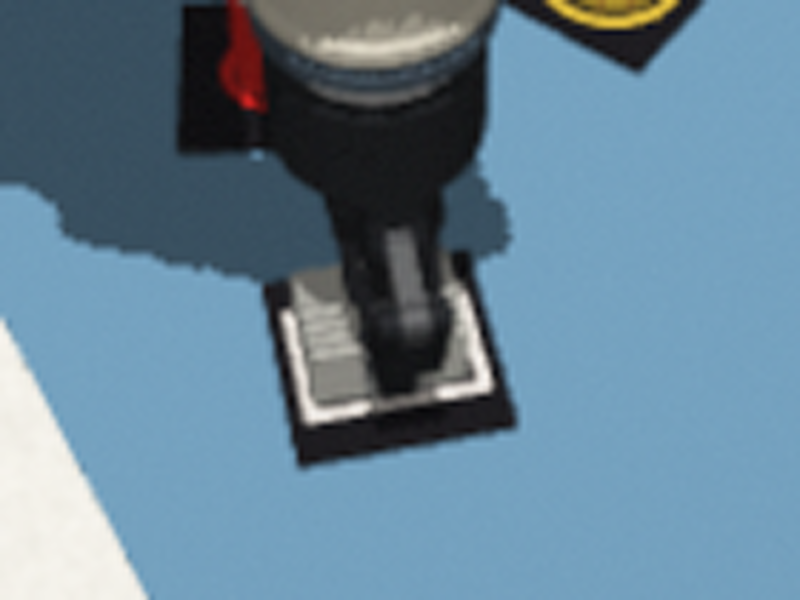

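Emit:
{"op": "jog_arm", "data": {
  "series": [
    [[-0.15,0.05,0,0,0,0,3.6],[-0.15,0.05,0,0,0,0,3.6],[-0.15,0.05,0.08,0,0,0,3.6],[-0.15,0.05,0.12,0,0,0,3.6],[-0.15,0.05,0.12,0,0,0,3.6]]
  ]
}}

```text
clock: 15.65
eef_pos: [463.6, -136.4, 9.1]
tcp_rot: [-3.142, -0.0, 2.843]
contact_force: [0.4, 0.2, -1.4]
opening: 0.463
```

```bash
python3 - <<'E'
from h import *
t=(np.pi,0,np.radians(162.9))
print(r.sense()["eef_pos"],r.sense()["contact_force"],go((463.3,-136.3,8.8),t))
for n in("side",):
    im=r.grab_frame(n)[:,:,::-1];c=im[220:280,225:305]
    cv2.imwrite(f"pics/m10{n}.png",cv2.resize(c,(800,600),interpolation=cv2.INTER_CUBIC))
E
```

```text
[ 463.55139572 -136.39063884    9.06856462] [ 0.37287269  0.24878488 -1.44766687] (array([0.03, 0.  , 0.03]), array([-0.00172675, -0.00714768, -0.03360792]))
```

View pics/m10side.png

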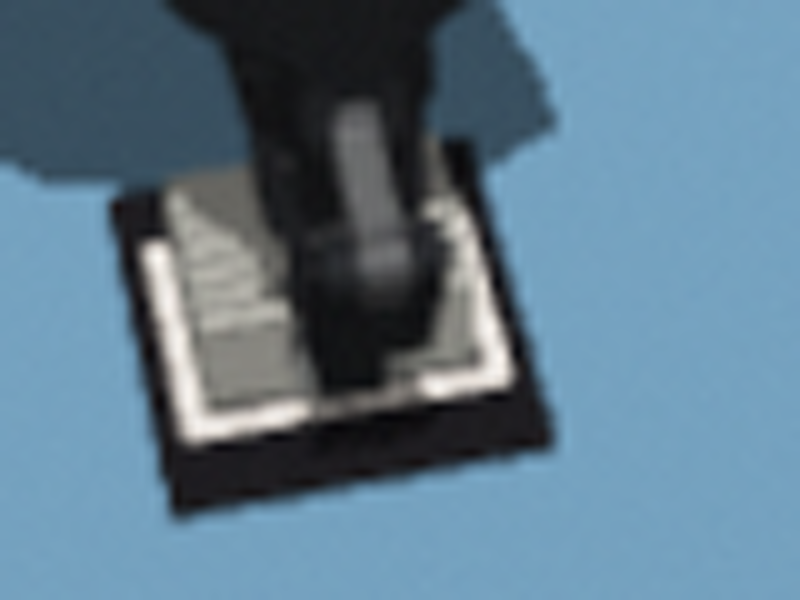

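Emit:
{"op": "jog_arm", "data": {
  "series": [
    [[0,0,0.03,0,0,0,3.6],[0,0,0.06,0,0,0,3.6],[0,0,0.06,0,0,0,3.6]]
  ]
}}

```text
clock: 16.08
eef_pos: [463.6, -136.4, 8.6]
tcp_rot: [-3.142, 0.0, 2.843]
contact_force: [-1.0, 0.5, 2.9]
opening: 0.462
```

Contact is light at 2.9 N. I'll release.

Emit:
{"op": "jog_arm", "data": {
  "series": [
    [[0,0,0,0,0,0,4.2],[0,0,0,0,0,0,5.5],[0,0,0,0,0,0,6.2],[0,0,-2,0,0,0,6.2],[0,0,-6,0,0,0,6.2]]
  ]
}}

```text
clock: 16.7
eef_pos: [462.4, -136.1, 68.0]
tcp_rot: [-3.142, -0.003, 2.843]
contact_force: [-0.1, -0.3, 0.2]
opening: 0.725
```

Emit:
{"op": "jog_arm", "data": {
  "series": [
    [[0,0,-5,0,0,0,5],[0,0,-8,0,0,0,4],[0,0,-8,0,0,0,4]]
  ]
}}

```text
clock: 17.08
eef_pos: [465.2, -136.9, 150.8]
tcp_rot: [-3.142, 0.005, 2.843]
contact_force: [-0.7, -0.8, -0.3]
opening: 0.465
```

```bash
python3 - <<'E'
from h import *
print(r.sense()["eef_pos"],r.sense()["opening"])
im=r.grab_frame("side");cv2.imwrite("pics/side1.png",im[:,:,::-1]);c=im[220:280,225:305,::-1]
cv2.imwrite(f"pics/m11.png",cv2.resize(c,(800,600),interpolation=cv2.INTER_CUBIC))
# board grasp target
from numpy import cos,sin
th=np.radians(19.1);u=np.array([cos(th),sin(th),0]);v=np.array([-sin(th),cos(th),0]);z=np.array([0,0,1.])
bz=-v*sin(.3)+z*cos(.3);by=v*cos(.3)+z*sin(.3)
C=np.array([504.2,-358.6,57.5])-15.8*v
for flip in(1,-1):
    # tool z=-bz, tool y=flip*by, tool x = y x z
    tz=-bz;ty=flip*by;tx=np.cross(ty,tz);R=Ro.from_matrix(np.c_[tx,ty,tz])
    gp=C+37*bz; tcp=gp-18.7*bz
    print(flip,gp.round(1),tcp.round(1),R.as_euler('xyz').round(3),"above",(tcp+70*bz).round(1),go(tcp+70*bz,R.as_euler('xyz')))
E
```

```text
[ 465.19894452 -136.86799629  150.7599732 ] 0.46528503427728257
1 [ 512.9 -383.9   92.8] [ 511.1 -378.6   75. ] [ 2.842  0.    -2.808] above [ 517.9 -398.2  141.9] (array([-12.85, -23.42,   0.76]), array([-16.64856908,   5.55137512, -35.94081394]))
-1 [ 512.9 -383.9   92.8] [ 511.1 -378.6   75. ] [-2.842  0.     0.333] above [ 517.9 -398.2  141.9] (array([-12.85, -23.42,   0.76]), array([  7.19310651,  21.57212007, 142.40103286]))
```

View pics/m11.png

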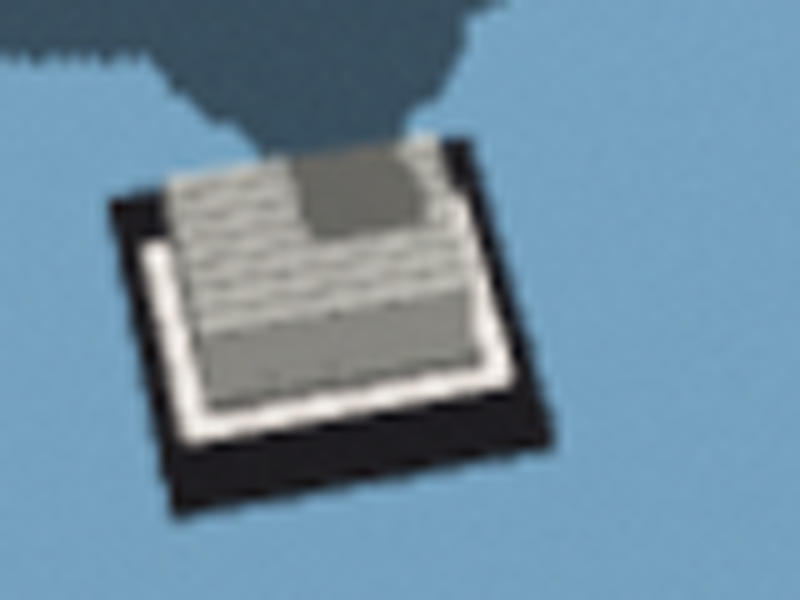

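The heatsink sits parallel and centred inside the rectangle: the bottom edge gaps are about equal, at crop px (190,430) and (495,375). The board is next.

```bash
cp pics/side1.png pics/s1.png; python3 - <<'E'
from h import *
print(r.sense()["qpos"])
s=cv2.imread("pics/side1.png");print(np.abs(load("pics/side1.png")-load("pics/side0.png"))[290:375,290:375].mean())
# handle outline in side: black in cradle
E
```

```text
[-2.89242273e-01  2.37083364e-01  2.00801868e+00 -2.14199344e-05
  8.94366835e-01 -1.56098585e+00]
7.019792387543252
```

Emit:
{"op": "jog_arm", "data": {
  "series": [
    [[-2.6,-4.7,-1.5,-3.3,1.1,-7.2,4.2],[-5.1,-9.4,-1.5,-6.7,2.2,-14.4,4.2],[-7.7,-14.1,-1,-10,3.3,-21.6,4.2],[-10.3,-18.7,-0.5,-13.3,4.4,-28.8,4.2],[-12.8,-23.4,0,-16.65,5.55,-35.9,4.2]]
  ]
}}

```text
clock: 17.75
eef_pos: [516.3, -399.1, 146.2]
tcp_rot: [2.836, -0.002, -2.806]
contact_force: [2.0, 0.0, 1.0]
opening: 0.494
```

```bash
cat >> h.py <<'E'
th=np.radians(19.1);u=np.array([np.cos(th),np.sin(th),0]);v=np.array([-np.sin(th),np.cos(th),0]);zz=np.array([0,0,1.])
bz=-v*np.sin(.3)+zz*np.cos(.3);by=v*np.cos(.3)+zz*np.sin(.3)
C=np.array([504.2,-358.6,57.5])-15.8*v
BR=np.array([2.8416,0,-2.8082])
def btcp(up): return C+(37-18.7+up)*bz
E
python3 - <<'E'
from h import *
print(r.sense()["qpos"],r.sense()["eef_pos"],go(btcp(45),BR))
E
```

```text
[-0.7351726   0.6229485   1.43318117  0.14631129  1.35850062 -2.69229309] [ 516.34878881 -399.05146699  146.21305008] (array([-0.18, -0.12,  2.92]), array([ 0.31107875, -0.1455356 ,  0.11405727]))
```

Emit:
{"op": "jog_arm", "data": {
  "series": [
    [[-0.15,-0.1,1.5,0.3,-0.1,0.1,4.2],[-0.15,-0.1,2.4,0.3,-0.1,0.1,4.2],[-0.15,-0.1,2.4,0.3,-0.1,0.1,4.2],[-0.15,-0.1,2.4,0.3,-0.1,0.1,4.2]]
  ]
}}

```text
clock: 18.25
eef_pos: [516.5, -390.4, 126.0]
tcp_rot: [2.846, -0.0, -2.81]
contact_force: [-0.2, 0.6, 0.1]
opening: 0.494
```

```bash
python3 - <<'E'
from h import *
print(r.sense()["eef_pos"],go(btcp(0),BR))
for n,(x,y) in(("top",(350,150)),("side",(280,260))):
    im=r.grab_frame(n)[:,:,::-1];c=im[y:y+90,x:x+120]
    print(x,y);cv2.imwrite(f"pics/m12{n}.png",np.clip(1.5*cv2.resize(c,(800,600),interpolation=cv2.INTER_CUBIC),0,255))
E
```

```text
[ 516.50630138 -390.39916334  126.00718338] (array([ 0.12, -0.26,  5.26]), array([-0.25472394,  0.00741021, -0.11797769]))
350 150
280 260[ WARN:0@1.253] global loadsave.cpp:1063 imwrite_ Unsupported depth image for selected encoder is fallbacked to CV_8U.
```

View pics/m12side.png

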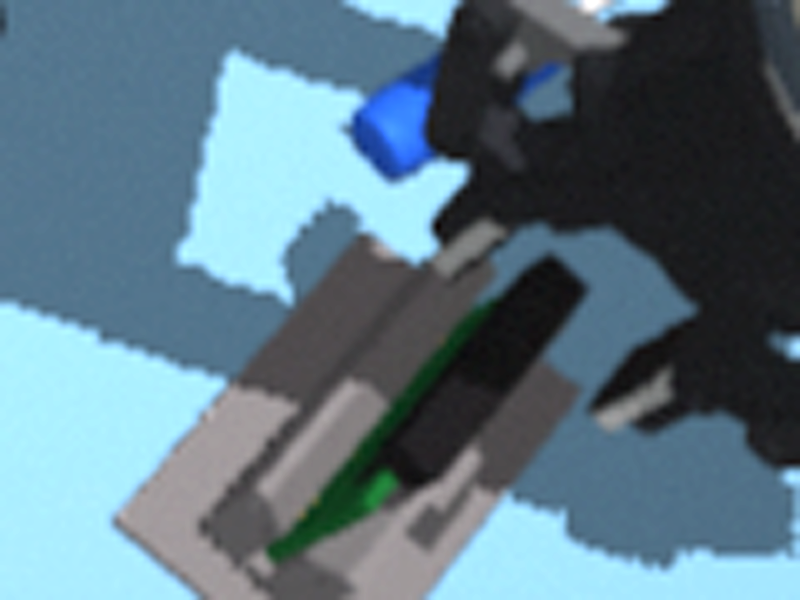

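View pics/m12top.png

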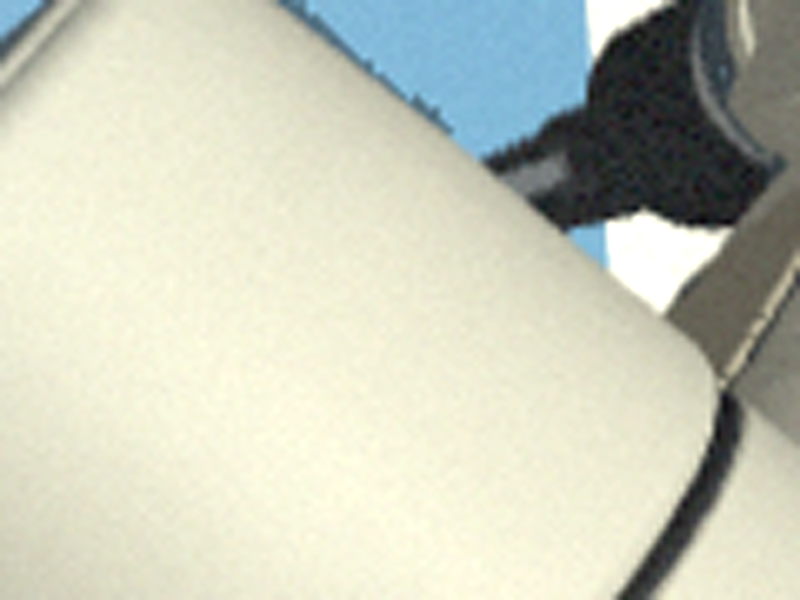

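```bash
python3 - <<'E'
from h import *
f=800/120
for nm,p in dict(tcp=r.sense()["eef_pos"]).items(): print(nm,((proj("side",p)[0]-(280,260))*f).round())
for x in(-35,35):
  for y in(-7,7):
    for z in(26,44): print(x,y,z,((proj("side",C+x*u+y*by+z*bz)[0]+.5-(280,260))*f).round())
E
```

```text
tcp [535. 320.]
-35 -7 26 [412. 501.]
-35 -7 44 [440. 485.]
-35 7 26 [370. 459.]
-35 7 44 [397. 442.]
35 -7 26 [564. 307.]
35 -7 44 [593. 288.]
35 7 26 [522. 268.]
35 7 44 [551. 248.]
```

Emit:
{"op": "jog_arm", "data": {
  "series": [
    [[0.1,-0.2,1,0,0,0,4.2],[0.1,-0.2,2.5,0,0,0,4.2],[0.1,-0.2,4,0,0,0,4.2],[0.1,-0.2,5,0,0,0,4.2],[0.1,-0.2,5.3,0,0,0,4.2]]
  ]
}}

```text
clock: 18.98
eef_pos: [510.5, -378.3, 72.9]
tcp_rot: [2.844, -0.001, -2.811]
contact_force: [-0.5, -0.3, -0.3]
opening: 0.488
```

```bash
python3 - <<'E'
from h import *
print(r.sense()["eef_pos"],r.sense()["contact_force"],go(btcp(-2),BR))
for n,(x,y) in(("side",(280,260)),):
    im=r.grab_frame(n)[:,:,::-1];c=im[y:y+90,x:x+120]
    cv2.imwrite(f"pics/m13{n}.png",np.clip(1.5*cv2.resize(c,(800,600),interpolation=cv2.INTER_CUBIC),0,255).astype(np.uint8))
E
```

```text
[ 510.49657503 -378.33173919   72.91275203] [-0.48814235 -0.28604973 -0.30705944] (array([-0.05,  0.01, -0.01]), array([-0.14410707, -0.03259728, -0.17834148]))
```

View pics/m13side.png

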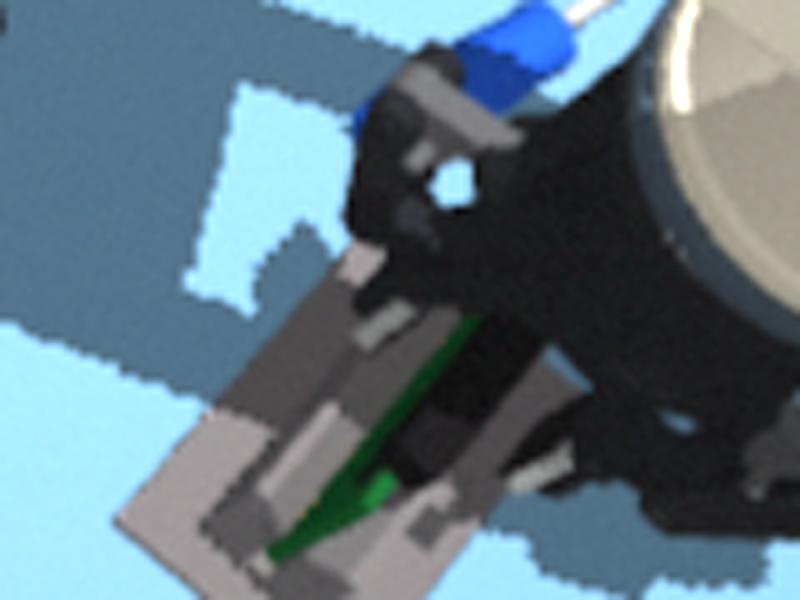

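The fingers straddle the handle, with tips at (385,325) and (540,465), and there is no contact force. I'll close.

Emit:
{"op": "jog_arm", "data": {
  "series": [
    [[0,0,0,0,0,0,2.4],[0,0,0,0,0,0,1.8],[0,0,0,0,0,0,1.0],[0,0,0,0,0,0,1.0],[0,0,0,0,0,0,1.0]]
  ],
  "newtons": 50
}}

```text
clock: 19.65
eef_pos: [511.2, -379.0, 74.7]
tcp_rot: [2.846, -0.0, -2.811]
contact_force: [-0.6, 0.7, 4.7]
opening: 0.157
```

Emit:
{"op": "jog_arm", "data": {
  "series": [
    [[0,0,0,0,0,0,1.0],[0,0,0,0,0,0,1.0]]
  ]
}}

```text
clock: 19.9
eef_pos: [511.1, -379.0, 74.7]
tcp_rot: [2.846, -0.0, -2.811]
contact_force: [-0.9, 1.0, 6.5]
opening: 0.156
```

Emit:
{"op": "jog_arm", "data": {
  "series": [
    [[0,0,-0.5,0,0,0,1.0],[0,0,-1.5,0,0,0,1.0],[0,0,-2.5,0,0,0,1.0],[0,0,-3.5,0,0,0,1.0],[0,0,-4.5,0,0,0,1.0]]
  ]
}}

```text
clock: 20.52
eef_pos: [515.5, -391.9, 118.0]
tcp_rot: [2.846, -0.0, -2.811]
contact_force: [-0.8, 0.6, -1.8]
opening: 0.154
```

Emit:
{"op": "jog_arm", "data": {
  "series": [
    [[0,0,-2,0,0,0,1.0],[0,0,-4,0,0,0,1.0],[0,0,-5.5,0,0,0,1.0],[0,0,-6,0,0,0,1.0],[0,0,-6,0,0,0,1.0]]
  ]
}}

```text
clock: 21.15
eef_pos: [520.9, -408.0, 174.6]
tcp_rot: [2.846, -0.001, -2.811]
contact_force: [0.2, -0.5, -1.4]
opening: 0.154
```

```bash
python3 - <<'E'
from h import *
t=(np.pi,0,np.radians(-160.9)); print(r.sense()["contact_force"],r.sense()["qpos"],go((520,-395,210),t))
for n,(x,y) in(("side",(280,220)),):
    im=r.grab_frame(n)[:,:,::-1];c=im[y:y+150,x:x+200]
    cv2.imwrite(f"pics/m14{n}.png",np.clip(1.5*cv2.resize(c,(800,600),interpolation=cv2.INTER_CUBIC),0,255).astype(np.uint8))
E
```

```text
[ 0.18528223 -0.49781828 -1.42141942] [-0.73904065  0.6039222   1.39684438  0.14212377  1.40393278 -2.68234136] (array([-0.33,  2.23, -3.02]), array([ 1.69520603e+01, -6.02101917e-03, -1.74498023e-01]))
```

View pics/m14side.png

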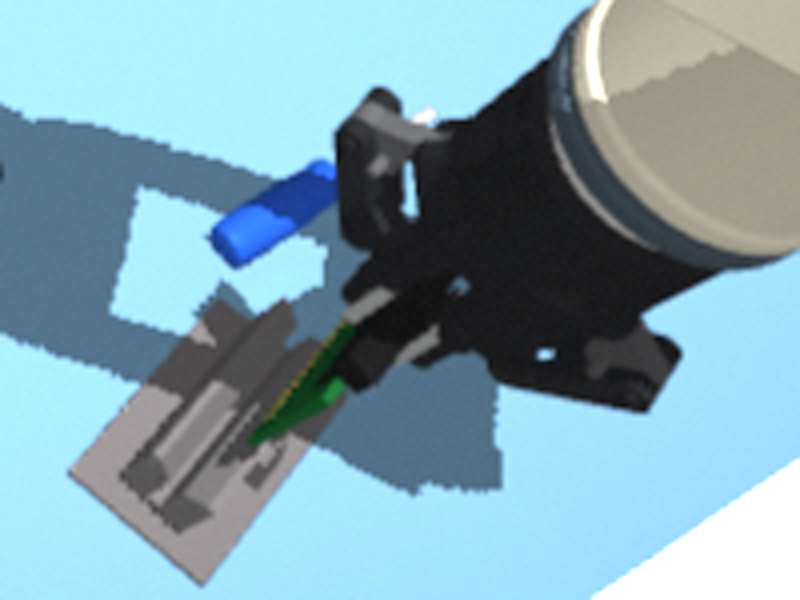

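The board is clear of the cradle: its lower edge is at crop px (255,440) and the empty slot is visible. I'll bring it upright and carry it over.

Emit:
{"op": "jog_arm", "data": {
  "series": [
    [[0,1,-1.5,8.5,0,0,1.0],[0,2,-3,16.95,0,0,1.0],[0,2,-3,16.95,0,0,1.0]]
  ]
}}

```text
clock: 21.58
eef_pos: [517.4, -396.1, 210.2]
tcp_rot: [-3.141, -0.0, -2.809]
contact_force: [0.3, 0.0, -1.1]
opening: 0.154
```

```bash
python3 - <<'E'
from h import *
t=(np.pi,0,np.radians(174)); print(r.sense()["eef_pos"],r.sense()["qpos"],go((465.8,348,190),t))
E
```

```text
[ 517.36296398 -396.10424398  210.19873541] [-6.55469258e-01  4.12688344e-01  1.59346683e+00 -5.39068959e-04
  1.13481225e+00 -2.55862364e+00] (array([-19.42,  72.02,   1.96]), array([-4.53963887e-02,  6.30725422e-03,  2.50557473e+01]))
```

Emit:
{"op": "jog_arm", "data": {
  "series": [
    [[-1,3.7,0,0,0,2,1.0],[-2.5,9.3,0,0,0,4,1.0],[-4,15,0,0,0,6,1.0],[-5.5,20.5,0,0,0,8,1.0],[-7,26,0,0,0,10,1.0]]
  ]
}}

```text
clock: 22.2
eef_pos: [499.1, -127.9, 208.1]
tcp_rot: [3.139, -0.003, -2.988]
contact_force: [0.6, 0.1, -0.9]
opening: 0.154
```

```bash
python3 - <<'E'
from h import *
t=(np.pi,0,np.radians(174)); print(r.sense()["eef_pos"],go((465.8,348,190),t))
E
```

```text
[ 499.06484562 -127.93529677  208.09714012] (array([-4.02, 47.54,  1.92]), array([ 0.12070294, -0.20084516, 14.82165629]))
```

Emit:
{"op": "jog_arm", "data": {
  "series": [
    [[-0.5,5.5,0,0,0,3,1.0],[-1,11,0,0,0,6,1.0],[-1.5,17,0,0,0,9,1.0],[-2,23,0,0,0,12,1.0],[-2.5,29,0,0,0,14.8,1.0]]
  ]
}}

```text
clock: 22.82
eef_pos: [478.9, 162.7, 208.3]
tcp_rot: [-3.141, -0.004, 3.037]
contact_force: [1.3, -1.3, -2.1]
opening: 0.156
```

```bash
python3 - <<'E'
from h import *
t=(np.pi,0,np.radians(174)); print(r.sense()["eef_pos"],go((465.8,348,190),t))
E
```

```text
[478.89685977 162.65666813 208.2668253 ] (array([ 3.23, 18.3 ,  1.83]), array([-0.02287024, -0.21733276,  0.00797904]))
```

Emit:
{"op": "jog_arm", "data": {
  "series": [
    [[0.8,5,0,0,0,0,1.0],[1.9,11,0,0,0,0,1.0],[3,17,2,0,0,0,1.0],[3.1,18,6,0,0,0,1.0],[3.1,18,7,0,0,0,1.0]]
  ]
}}

```text
clock: 23.45
eef_pos: [464.9, 342.7, 135.5]
tcp_rot: [-3.137, -0.007, 3.041]
contact_force: [-0.7, -1.4, -1.0]
opening: 0.151
```

Emit:
{"op": "jog_arm", "data": {
  "series": [
    [[0,0,0,0,0,0,1.0],[0,0,0,0,0,0,1.0]]
  ]
}}

```text
clock: 23.7
eef_pos: [467.6, 342.6, 140.1]
tcp_rot: [3.141, -0.0, 3.038]
contact_force: [0.1, 0.3, -1.2]
opening: 0.155
```

```bash
python3 - <<'E'
from h import *
t=(np.pi,0,np.radians(174)); print(r.sense()["eef_pos"],r.sense()["contact_force"],go((465.8,348,130),t))
for n,(x,y) in(("side",(125,60)),("top",(80,160))):
    im=r.grab_frame(n)[:,:,::-1];cv2.imwrite(f"pics/raw15{n}.png",im);c=im[y:y+90,x:x+120]
    cv2.imwrite(f"pics/m15{n}.png",np.clip(1.5*cv2.resize(c,(800,600),interpolation=cv2.INTER_CUBIC),0,255).astype(np.uint8))
E
```

```text
[467.59334189 342.61497502 140.1488717 ] [ 0.12679315  0.32333264 -1.207079  ] (array([0.23, 0.52, 1.02]), array([ 0.03624037, -0.00118545,  0.05478969]))
```

View pics/m15side.png

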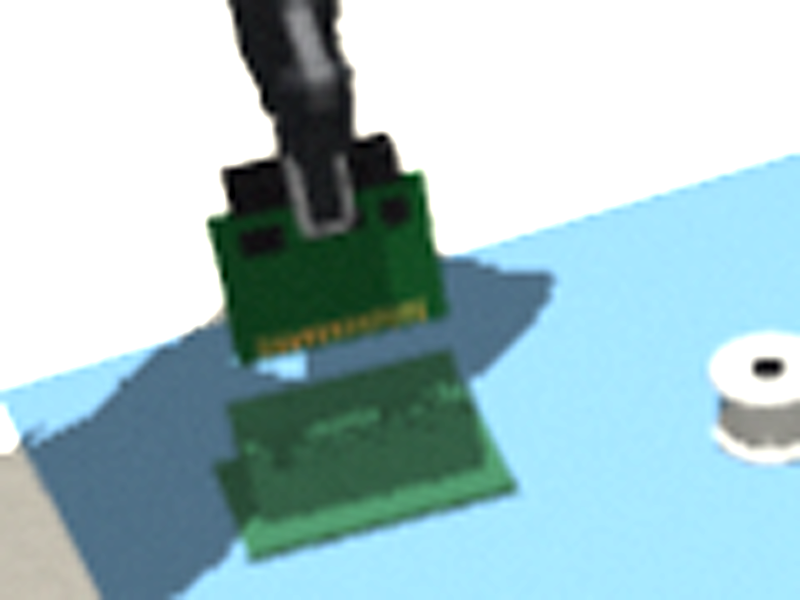

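View pics/m15top.png

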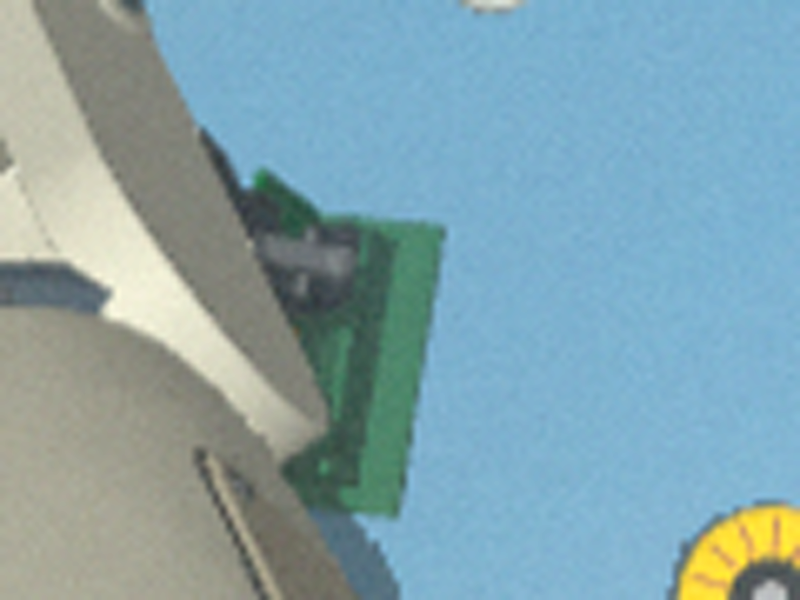

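```bash
python3 - <<'E'
from h import *
s=r.sense();P=s["eef_pos"];R=Ro.from_euler('xyz',s["tcp_rot"]).as_matrix();n=R[:,1];print(n)
K,o,Rc=cam("side")
for px in((242,362),(447,313),(210,218),(424,175)):
    uv=np.array([125+px[0]/6.667-.4,60+px[1]/6.667-.4]);d=Rc@np.linalg.inv(K)@np.r_[uv,1]
    t=((P-o)@n)/(d@n);q=o+t*d;print(px,q.round(1),((q-P)@R).round(1))
E
```

```text
[0.1033367  0.99464569 0.00121469]
(242, 362) [424.  347.5  81.1] [43.9  0.  59.3]
(447, 313) [511.6 338.4  80.6] [-44.2   0.   59.8]
(210, 218) [424.5 347.3 149.8] [43.3  0.  -9.5]
(424, 175) [511.3 338.3 147.2] [-44.    0.   -6.8]
```

```bash
python3 - <<'E'
from h import *
def fit(f,n,pts,z,half=4):
    # sub-pixel edge along segment: blue-green boundary at max gradient of (B-G)
    im=cv2.GaussianBlur(cv2.imread(f).astype(np.float32),(0,0),.7);g=im[...,0]-im[...,1]
    a,b=map(np.array,pts);t=(b-a)/np.linalg.norm(b-a);nn=np.array([-t[1],t[0]]);out=[]
    for k in np.linspace(.1,.9,30):
        s=np.linspace(-half,half,81);p=a+(b-a)*k+s[:,None]*nn
        val=cv2.remap(g,p[:,0].astype(np.float32)[None],p[:,1].astype(np.float32)[None],cv2.INTER_LINEAR)[0]
        gr=np.abs(np.gradient(val));w=gr*(gr>gr.max()*.5);out.append(p[0]+(p[-1]-p[0])*((w*s).sum()/w.sum()+half)/(2*half))
    Q=ray(n,np.array(out),z)[:,:2];vx,vy,x0,y0=cv2.fitLine(Q.astype(np.float32),cv2.DIST_HUBER,0,.01,.01).ravel()
    ang=np.degrees(np.arctan(vy/vx));return round(float(ang),2),round(float(x0),1),round(float(y0),1)
for z in(0,6):
  print("top R",z,fit("pics/top0.png","top",((146.5,193.3),(139.7,237.3)),z))
  print("top L",z,fit("pics/top0.png","top",((121,191.3),(113.5,234.5)),z))
  print("top near",z,fit("pics/top0.png","top",((113.5,234.5),(139.7,237.3)),z))
  print("top far",z,fit("pics/top0.png","top",((121,191.3),(146.5,193.3)),z))
  print("side front",z,fit("pics/side0.png","side",((162.2,143.7),(201.7,133.6)),z))
print("side walltop",46,fit("pics/side0.png","side",((158.9,120.7),(192,113)),46))
E
```

```text
top R 0 (-5.73, 465.6, 315.7)
top L 0 (-5.79, 452.5, 388.6)
top near 0 (84.22, 407.3, 355.8)
top far 0 (84.51, 527.4, 345.4)
side front 0 (-5.9, 466.1, 317.8)
top R 6 (-5.73, 464.6, 314.2)
top L 6 (-5.79, 451.6, 386.7)
top near 6 (84.22, 406.6, 354.0)
top far 6 (84.51, 526.1, 343.7)
side front 6 (-5.9, 464.1, 310.4)
side walltop 46 (-5.97, 460.4, 367.9)
```

```bash
python3 - <<'E'
from h import *
t=(np.pi,0,np.radians(174.2)); print(r.sense()["eef_pos"],go((466.5,351.3,118),t))
E
```

```text
[467.58075828 342.87125469 140.40355993] (array([0.2 , 0.82, 2.24]), array([ 0.06955195,  0.03887691, -0.13137303]))
```

Emit:
{"op": "jog_arm", "data": {
  "series": [
    [[0.2,0.82,0.5,0,0,-0.1,1.0],[0.2,0.82,1.5,0,0,-0.1,1.0],[0.2,0.82,2.2,0,0,-0.1,1.0],[0.2,0.82,2.2,0,0,-0.1,1.0],[0.2,0.82,2.2,0,0,-0.1,1.0]]
  ]
}}

```text
clock: 24.42
eef_pos: [465.5, 351.5, 117.0]
tcp_rot: [-3.141, -0.001, 3.041]
contact_force: [0.8, 0.7, -1.0]
opening: 0.157
```

```bash
python3 - <<'E'
from h import *
t=(np.pi,0,np.radians(174.2)); print(r.sense()["eef_pos"],r.sense()["contact_force"],go((466.5,351.3,100),t))
for n,(x,y) in(("side",(140,80)),):
    im=r.grab_frame(n)[:,:,::-1];c=im[y:y+75,x:x+100]
    cv2.imwrite(f"pics/m16{n}.png",np.clip(1.6*cv2.resize(c,(800,600),interpolation=cv2.INTER_CUBIC),0,255).astype(np.uint8))
E
```

```text
[465.48767414 351.50816743 116.9515984 ] [ 0.82655549  0.69083175 -0.99532943] (array([-0.1 , -0.01,  1.7 ]), array([-0.01200418, -0.04660495,  0.03188738]))
```

View pics/m16side.png

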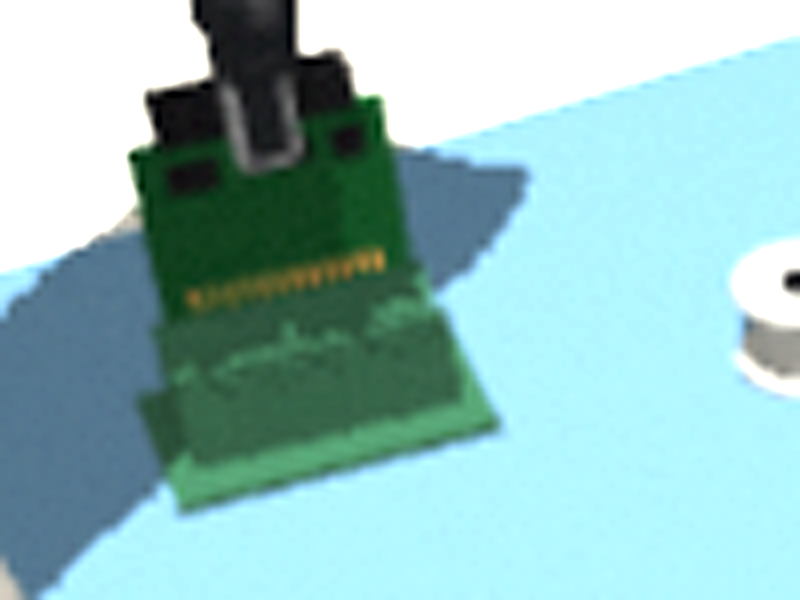

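The board hangs upright above the slot, with its lower edge from crop px (165,320) to (410,265), parallel to the holder. I'll lower it in stages and watch the force.

Emit:
{"op": "jog_arm", "data": {
  "series": [
    [[-0.05,0,0.5,0,0,0,1.0],[-0.05,0,1.0,0,0,0,1.0],[-0.05,0,1.5,0,0,0,1.0],[-0.05,0,1.7,0,0,0,1.0]]
  ]
}}

```text
clock: 24.98
eef_pos: [465.7, 351.3, 99.5]
tcp_rot: [-3.141, -0.001, 3.041]
contact_force: [0.3, 0.5, -1.6]
opening: 0.155
```

Emit:
{"op": "jog_arm", "data": {
  "series": [
    [[0,0,0.2,0,0,0,1.0],[0,0,0.4,0,0,0,1.0],[0,0,0.6,0,0,0,1.0],[0,0,0.6,0,0,0,1.0]]
  ]
}}

```text
clock: 25.48
eef_pos: [466.5, 351.7, 96.3]
tcp_rot: [3.141, 0.0, 3.041]
contact_force: [-4.8, -4.8, 22.0]
opening: 0.155
```

Emit:
{"op": "jog_arm", "data": {
  "series": [
    [[0,0,-0.35,0,0,0,1.0],[0,-0.23,-0.35,0,0,0,1.0],[0,-0.23,-0.35,0,0,0,1.0],[0,-0.23,-0.1,0,0,0,1.0],[0,-0.23,0.05,0,0,0,1.0]]
  ]
}}

```text
clock: 26.1
eef_pos: [465.6, 349.1, 93.1]
tcp_rot: [-3.141, -0.001, 3.041]
contact_force: [-0.0, 0.1, -1.3]
opening: 0.155
```

Emit:
{"op": "jog_arm", "data": {
  "series": [
    [[0,0,0.1,0,0,0,1.0],[0,0,0.2,0,0,0,1.0],[0,0,0.2,0,0,0,1.0]]
  ]
}}

```text
clock: 26.48
eef_pos: [465.7, 349.2, 91.4]
tcp_rot: [-3.141, -0.001, 3.041]
contact_force: [-0.2, -0.6, -1.0]
opening: 0.153
```

It's in the slot with no contact force. I'll continue down.

Emit:
{"op": "jog_arm", "data": {
  "series": [
    [[0,0,0.3,0,0,0,1.0],[0,0,0.6,0,0,0,1.0],[0,0,0.9,0,0,0,1.0],[0,0,1.2,0,0,0,1.0],[0,0,1.2,0,0,0,1.0]]
  ]
}}

```text
clock: 27.1
eef_pos: [465.5, 349.1, 79.2]
tcp_rot: [-3.141, -0.001, 3.041]
contact_force: [-0.4, -0.5, -1.3]
opening: 0.154
```

Emit:
{"op": "jog_arm", "data": {
  "series": [
    [[0,0,0.3,0,0,0,1.0],[0,0,0.6,0,0,0,1.0],[0,0,0.9,0,0,0,1.0],[0,0,0.9,0,0,0,1.0]]
  ]
}}

```text
clock: 27.6
eef_pos: [465.5, 349.1, 70.2]
tcp_rot: [-3.141, -0.001, 3.041]
contact_force: [-0.4, -0.7, -0.3]
opening: 0.153
```

Emit:
{"op": "jog_arm", "data": {
  "series": [
    [[0,0,0.1,0,0,0,1.0],[0,0,0.2,0,0,0,1.0],[0,0,0.3,0,0,0,1.0],[0,0,0.3,0,0,0,1.0]]
  ]
}}

```text
clock: 28.1
eef_pos: [465.6, 349.2, 67.4]
tcp_rot: [-3.141, -0.001, 3.041]
contact_force: [0.4, -0.3, -1.6]
opening: 0.152
```

Emit:
{"op": "jog_arm", "data": {
  "series": [
    [[0,0,0.07,0,0,0,1.0],[0,0,0.14,0,0,0,1.0],[0,0,0.14,0,0,0,1.0]]
  ]
}}

```text
clock: 28.48
eef_pos: [465.8, 349.3, 66.3]
tcp_rot: [3.142, -0.001, 3.041]
contact_force: [-0.4, 0.2, 1.8]
opening: 0.15
```

Emit:
{"op": "jog_arm", "data": {
  "series": [
    [[0,0,0.05,0,0,0,1.0],[0,0,0.05,0,0,0,1.0]]
  ]
}}

```text
clock: 28.72
eef_pos: [465.8, 349.3, 66.2]
tcp_rot: [3.141, -0.0, 3.041]
contact_force: [-2.1, -0.1, 6.4]
opening: 0.155
```

The board is on the floor: it stopped at 66.2 against 65.5 predicted. I'll release and retreat.

Emit:
{"op": "jog_arm", "data": {
  "series": [
    [[0,0,0,0,0,0,1.8],[0,0,0,0,0,0,2.8],[0,0,0,0,0,0,4],[0,0,0,0,0,0,4],[0,0,-1,0,0,0,4]]
  ]
}}

```text
clock: 29.35
eef_pos: [465.2, 348.8, 75.3]
tcp_rot: [-3.14, -0.002, 3.041]
contact_force: [0.4, 0.6, -0.6]
opening: 0.467
```

Emit:
{"op": "jog_arm", "data": {
  "series": [
    [[0,0,-3,0,0,0,4],[0,0,-8,0,0,0,4],[0,0,-14,0,0,0,4],[0,0,-14,0,0,0,4]]
  ]
}}

```text
clock: 29.85
eef_pos: [468.3, 351.1, 221.5]
tcp_rot: [3.135, 0.006, 3.041]
contact_force: [-0.0, -0.5, -0.9]
opening: 0.466
```

Emit:
{"op": "jog_arm", "data": {
  "series": [
    [[-3,-10,0,0,0,0,4],[-3,-16,0,0,0,0,4],[6,-20,-3,0,0,0,4],[10,-26,-3,0,0,0,4],[10,-28,-3,0,0,0,4]]
  ]
}}

```text
clock: 30.48
eef_pos: [347.3, 94.4, 243.8]
tcp_rot: [-3.141, -0.001, 3.042]
contact_force: [0.0, -1.2, 1.3]
opening: 0.466
```

```bash
python3 - <<'E'
from h import *
print(r.sense()["eef_pos"],r.sense()["clock"])
for n,(x,y) in(("side",(140,80)),("top",(90,180))):
    im=r.grab_frame(n)[:,:,::-1];c=im[y:y+75,x:x+100];cv2.imwrite(f"pics/end{n}.png",im)
    cv2.imwrite(f"pics/endb{n}.png",cv2.resize(im,(800,600)))
    cv2.imwrite(f"pics/m17{n}.png",np.clip(1.6*cv2.resize(c,(800,600),interpolation=cv2.INTER_CUBIC),0,255).astype(np.uint8))
E
```

```text
[347.26838665  94.37555614 243.83700432] 30.475
```

View pics/m17side.png

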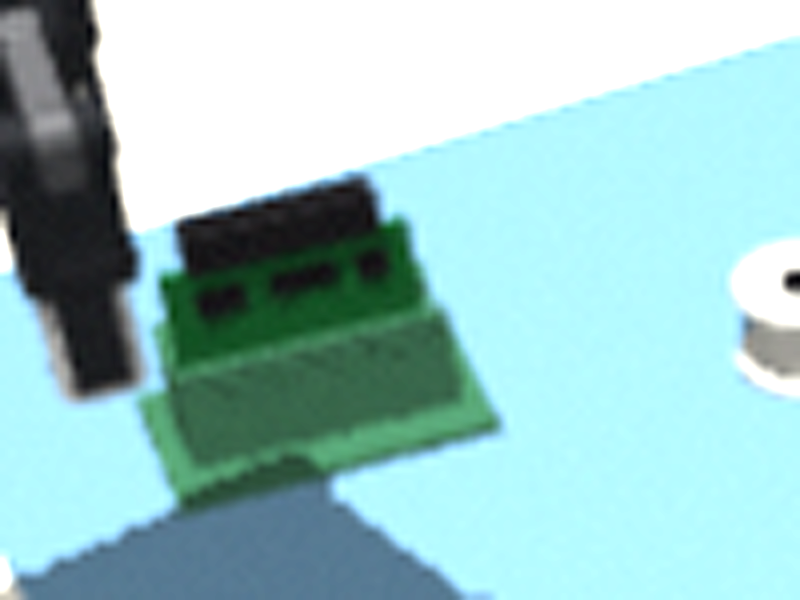

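View pics/endbside.png

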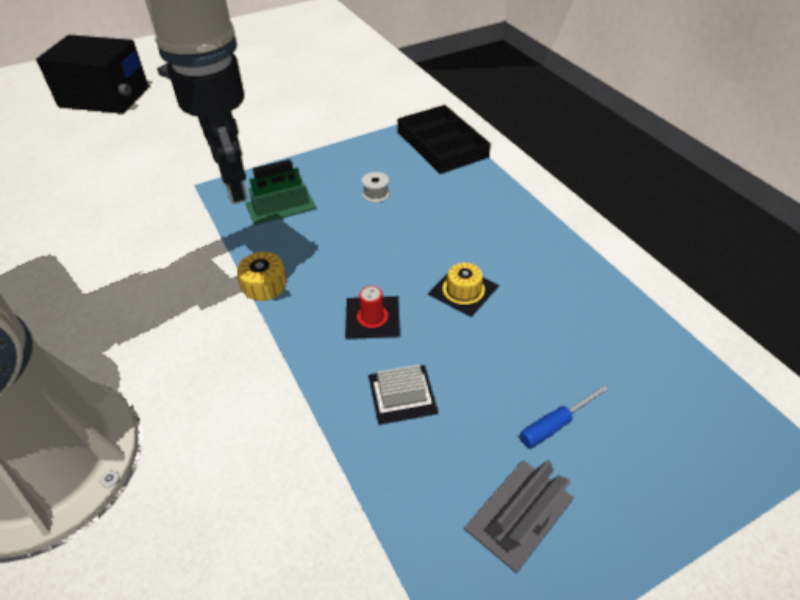

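View pics/endbtop.png

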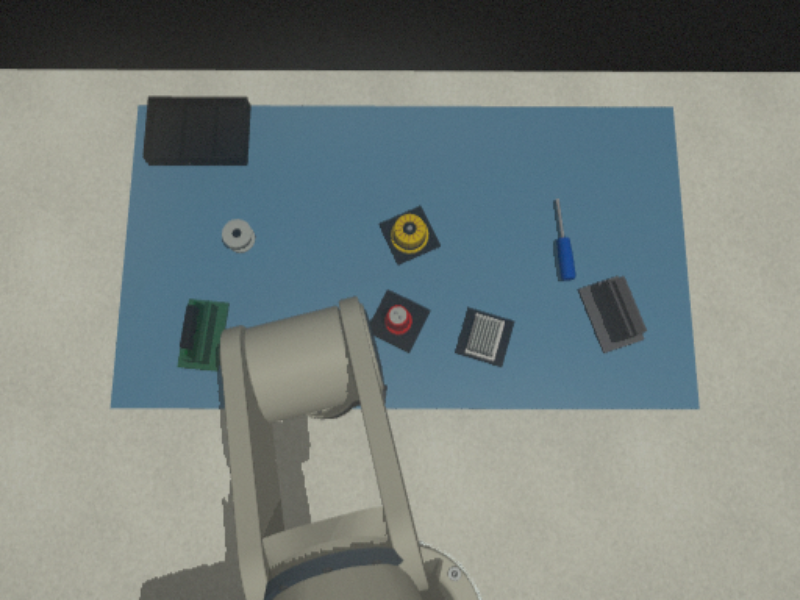

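```bash
python3 - <<'E'
from h import *
np.set_printoptions(suppress=True,precision=1)
T=load("pics/endtop.png");S=load("pics/endside.png")
def bl(im,x0,y0,x1,y1,th):
    m=np.zeros(im.shape[:2],bool);m[y0:y1,x0:x1]=(im.max(2)<th)[y0:y1,x0:x1]
    c,s,l=max(comps(m,5),key=lambda t:t[1][4]);ct=np.argwhere(l)[:,::-1].astype(np.float32);return c,s,cv2.boxPoints(cv2.minAreaRect(ct))
a=bl(T,110,190,135,230,55);b=bl(S,155,95,195,116,60);print(a,b)
# expected px of handle if upright at the holder: centre z=85
y=np.radians(-5.8);uu=np.array([np.cos(y),np.sin(y),0]);vv=np.array([-np.sin(y),np.cos(y),0])
c0=np.array([465.8,349.3,50])
for n,c in(("top",a[0]),("side",b[0])):
    for tilt in(-.1,0,.1):
        q=c0+np.array([0,0,-44])+(79)*(np.cos(tilt)*zz+np.sin(tilt)*vv);print(n,tilt,proj(n,q)[0],"meas",c)
h=cv2.cvtColor(T.astype(np.uint8),cv2.COLOR_RGB2HSV).astype(int)
m=(h[...,1]<75)&(h[...,2]>50);k=np.zeros_like(m);k[200:232,294:328]=1
# heatsink: top face centroid, toroid hub, capacitor top
for nm,(x0,y0,x1,y1),z in(("cap",(247,197,262,211),55),("tor",(257,140,268,152),39)):
    mm=np.zeros(m.shape,bool);mm[y0:y1,x0:x1]=((h[...,1]<90)|(h[...,2]<60))[y0:y1,x0:x1] if nm=="tor" else m[y0:y1,x0:x1]
    for c,s,l in comps(mm,15):print(nm,c,s[4],ray("top",c,z))
u8=np.clip(2*cv2.resize(T[185:240,100:165,::-1].astype(np.uint8),(780,600),interpolation=cv2.INTER_CUBIC).astype(int),0,255);
cv2.imwrite("pics/endc.png",u8.astype(np.uint8))
u8=np.clip(2*cv2.resize(T[190:240,280:340,::-1].astype(np.uint8),(720,600),interpolation=cv2.INTER_CUBIC).astype(int),0,255);cv2.imwrite("pics/endh.png",u8.astype(np.uint8))
for n,f in(("side",S),("top",T)): print(n,"bystander diff",[np.abs(f-load(f"pics/{n}0.png"))[q].mean().round(2) for q in ((slice(108,132),slice(228,252)) if n=="side" else (slice(138,163),slice(140,165)),(slice(245,290),slice(330,392)) if n=="side" else (slice(125,182),slice(350,370)))])
E
```

```text
(array([121.2, 209.4]), array([115, 196,  13,  29, 220], dtype=int32), array([[114.7, 223.1],
       [118.5, 195. ],
       [127.8, 196.2],
       [123.9, 224.4]], dtype=float32)) (array([176.5, 110.2]), array([160, 103,  32,  13, 297], dtype=int32), array([[160., 115.],
       [160., 103.],
       [191., 103.],
       [191., 115.]], dtype=float32))
top -0.1 [124.3 209.2] meas [121.2 209.4]
top 0 [121.2 208.9] meas [121.2 209.4]
top 0.1 [118.1 208.6] meas [121.2 209.4]
side -0.1 [175.4 109.6] meas [176.5 110.2]
side 0 [174.7 108. ] meas [176.5 110.2]
side 0.1 [174.  106.6] meas [176.5 110.2]
cap [254.1 201.3] 90 [[492.4  14.   55. ]]
tor [261.5 145.6] 54 [[649.6  -5.   39. ]]
side bystander diff [np.float64(4.08), np.float64(3.84)]
top bystander diff [np.float64(1.95), np.float64(2.04)]
```

View pics/endc.png

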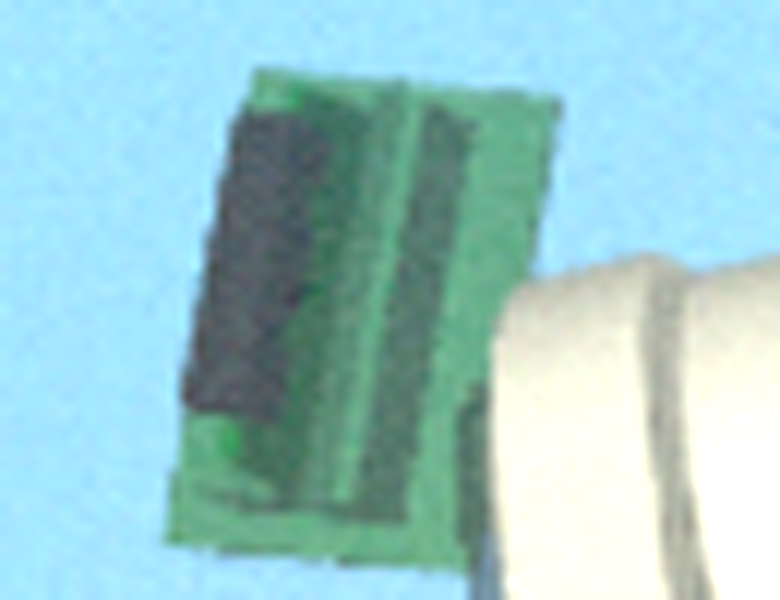

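View pics/endh.png

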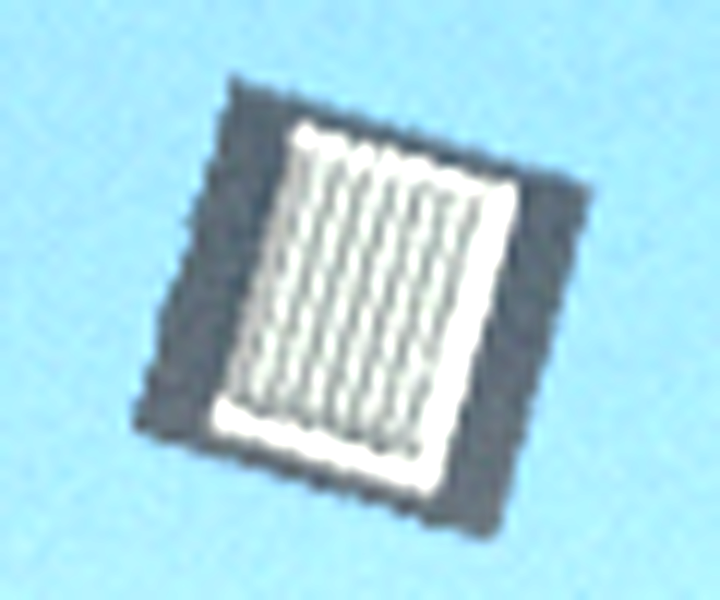

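```bash
python3 - <<'E'
from h import *
np.set_printoptions(suppress=True,precision=0,linewidth=200)
py=np.radians(-17.1);ux=np.array([np.cos(py),np.sin(py),0]);uy=np.array([-np.sin(py),np.cos(py),0]);P0=np.array([463.3,-136.3,5])
for n in("side","top"):
    for f in("0","end"):
        g=cv2.imread(f"pics/{n}0.png" if f=="0" else f"pics/end{n}.png",0).astype(np.float32)
        acc=[]
        ss=np.arange(-44,45,2)
        for k in np.linspace(-18,18,25):
            q=proj(n,P0+ss[:,None]*uy+k*ux).astype(np.float32);acc.append(cv2.remap(g,q[:,0][None],q[:,1][None],cv2.INTER_LINEAR)[0])
        print(n,f,"along pad y");print(np.c_[ss,np.mean(acc,0)].T)
E
```

```text
side 0 along pad y
[[-44. -42. -40. -38. -36. -34. -32. -30. -28. -26. -24. -22. -20. -18. -16. -14. -12. -10.  -8.  -6.  -4.  -2.   0.   2.   4.   6.   8.  10.  12.  14.  16.  18.  20.  22.  24.  26.  28.  30.  32.
   34.  36.  38.  40.  42.  44.]
 [ 65.  31.  27.  27.  27.  27.  26.  28.  70. 164. 209. 185. 108.  39.  27.  27.  27.  27.  27.  27.  27.  26.  27.  26.  26.  27.  27.  26.  27.  27.  27.  38. 106. 183. 195. 147.  70.  30.  27.
   27.  27.  33.  68. 111. 136.]]
side end along pad y
[[-44. -42. -40. -38. -36. -34. -32. -30. -28. -26. -24. -22. -20. -18. -16. -14. -12. -10.  -8.  -6.  -4.  -2.   0.   2.   4.   6.   8.  10.  12.  14.  16.  18.  20.  22.  24.  26.  28.  30.  32.
   34.  36.  38.  40.  42.  44.]
 [ 67.  32.  27.  28.  27.  27.  28.  29.  73. 168. 214. 191. 135. 112. 124. 128. 128. 129. 130. 129. 129. 130. 147. 167. 163. 156. 165. 166. 157. 164. 167. 157. 160. 166. 159. 159. 167. 162. 158.
  166. 164. 157. 164. 170. 163.]]
top 0 along pad y
[[-44. -42. -40. -38. -36. -34. -32. -30. -28. -26. -24. -22. -20. -18. -16. -14. -12. -10.  -8.  -6.  -4.  -2.   0.   2.   4.   6.   8.  10.  12.  14.  16.  18.  20.  22.  24.  26.  28.  30.  32.
   34.  36.  38.  40.  42.  44.]
 [107.  82.  59.  53.  53.  53.  53.  52.  62. 110. 157. 141.  86.  58.  54.  52.  52.  52.  52.  53.  52.  53.  53.  52.  51.  52.  52.  52.  53.  52.  52.  53.  77. 134. 154. 110.  66.  53.  52.
   52.  51.  52.  53.  66.  93.]]
top end along pad y
[[-44. -42. -40. -38. -36. -34. -32. -30. -28. -26. -24. -22. -20. -18. -16. -14. -12. -10.  -8.  -6.  -4.  -2.   0.   2.   4.   6.   8.  10.  12.  14.  16.  18.  20.  22.  24.  26.  28.  30.  32.
   34.  36.  38.  40.  42.  44.]
 [107.  83.  60.  54.  54.  54.  53.  54.  64. 110. 157. 158. 138. 107. 104. 122. 109.  98. 120. 111.  96. 117. 115.  95. 110. 118.  97. 105. 121. 101. 103. 122. 105.  94.  92.  71.  52.  50.  52.
   53.  53.  52.  54.  66.  93.]]
```

The last crops show the board upright in the slot, with the handle centroid at top px (121.2,209.4) against (121.2,208.9) predicted for upright. They show the heatsink inside its rectangle; the left line there is only shadowed. The spool and screwdriver are unchanged. I'll hand the job in.

```bash
python3 - <<'E'
from rig import r
import numpy as np
s=r.sense();print(s["clock"],np.abs(s["qvel"]).max(),s["contact_force"]);print(r.sign_off())
E
```

```text
30.575 0.08153175790370867 [ 0.10100136  0.5010872  -0.50015977]
the job is handed in; nothing more can be done
None
```

All four parts are placed, in the order asked, and the job was handed in at 30.6 s of the 104 s allowed; no verdict is reported.

| Part | Last check |
|---|---|
| Small toroid | The side view puts it within about 1 mm of the pad centre. The top view disagrees and reads about 2 mm off; on this part it already read 1 mm high before the move. |
| Capacitor | Upright and within about 1 mm of centre (side 0.1 mm, top 1.3 mm). |
| Heatsink | Parallel to its rectangle and centred lengthwise. It sits about 1 mm off across its width. |
| Board | On the slot floor and upright. The top view matches zero tilt. The side-view handle position was about 2 px off, because that mask was cut short. The stop height was 0.7 mm above my estimate, within the measuring error. |

- **Spool and screwdriver:** both look unchanged in the before and after pictures.
- **Forces:** setting the capacitor down pressed with 34 N for a moment, because one lowering step went too far; I backed off before releasing it. The board first touched the slot chamfer at 22 N, so I raised it, shifted it 2.3 mm and lowered it again. It then went in without load.
- **At hand-in:** the gripper was open and clear of everything. The arm was still settling slightly, at about 0.08 rad/s.

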